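# Set a ceramic gauge block on the microscope stage against the flip stop

## Robot

A 7-joint arm with a two-finger parallel gripper is mounted at the origin on the work surface. World frame = base frame: x ahead of the robot, y to its left, z up, the work surface at z = 0. Lengths are in m, angles in rad, forces in N, time in s.
With the tool pointing down it reaches from about 0.4 to 0.85 m from the base axis. Payload 10.4 kg.
Tool frame: the origin (TCP) lies between the finger pads; the fingertips stand 8 mm ahead of it and the grasp point (between the pads) lies 11 mm behind it; z points along the fingers, x is the direction in which the jaws open and shut, and the axes are right-handed (so a half turn about z gives the same grasp; the last joint's range is limited). The gripper opens to 87 mm and grips with 3 to 60 N. Pads are 19 mm wide; open, the fingers measure 117 mm over their backs; the gripper's body (75 mm by 190 mm) begins 51 mm behind the grasp point.
Start: joints at [-1.26, 0.332, -0.065, 1.46, 0.022, 1.35, -0.088], TCP at [0.205, 0.591, 0.197] pointing down, gripper open.
Joint ranges: [-2.6, 2.6], [-0.5, 2.12], [-1.47, 1.34], [0.16, 2.42], [-1.27, 4.41], [0.06, 2.06], [-2.6, 2.6]. Speed limits (rad/s): [2.22, 2.22, 2.79, 2.79, 3.14, 3.14, 3.14].

## Interface

Orientations are given as a unit quaternion [x, y, z, w].
In Python, from bench import r, viewer gives the robot as it stands.
- The arm moves only by the tool apply_moves, never from a script. Its argument "increments" is a list of rows, each an object with "grip": the closure in counts, from 0 (fully open) to 255 (shut); "xyz": the shift along the tool's x, y, z in mm, a list of three; "rotation": the turn, a rotation vector about the tool's x, y, z in degrees, a list of three. A call has 1 to 5 rows; each row is the pose to reach, as a shift and turn from the pose measured when the call began, along the tool's axes at that moment; what a row does not reach only later rows make up. A row lasts 1/8 s, in which the tool goes at most 62.5 mm and 10.7 degrees, less where a joint would pass 70% of its speed; a pose out of reach is approached as far as the arm can. A call with a gripper value outside its range is refused whole. The fingers move at their own pace and stop on an object; "squeeze" is the grip in N (left out, the last holds). Time passes only in rows, so rows that repeat a pose let the fingers close. It gives the time, the measured TCP pose, the force and the opening at its end, in the units of the state.
- r.read_state(): the state, without advancing time (a new reading comes with each control period).
- viewer.camera(name): name is "scene" or "side" or "wrist"; returns a dict with "img" (384x512x3 uint8, blue, green, red), "range_z" (384x512 float32, m along the optical axis (not along the pixel's ray), 0 where there is no reading), "vertical_fov" (degrees; the focal length in pixels is half the picture's height over the tangent of half this angle, whatever the lens; pixels are square), "cx", "cy" (the principal point, pixels), "D" ([k1, k2, p1, p2, k3] as OpenCV has them; the pictures are not rectified), "rvec" (rotation vector, rad) and "tvec" (3), from world to camera coordinates, as OpenCV has them. Camera axes: x right, y down, z forward; pixel columns grow to the right and rows downward; lengths in m; the calibration is good to about 2 mm. A picture is of the moment at which its call begins.
- r.close_job(): hands the job in, once; it reports no verdict.
The state is a dict: "time": time; "joint_positions": joint angles; "joint_vel": joint speeds; "joint_torque": joint torques, N m; "ee_pos": TCP position; "eef_rot": TCP orientation; "ft_force": force on the tool from outside, world axes, zero at the start; "torque": the same for the moment, N m; "width": finger opening in m.
Only numpy, scipy, OpenCV 4.12 (cv2) and the standard library are available. Lean on these libraries where they do the work, as an engineer would, in place of code of your own. Each camera call takes 0.05 s, during which the arm holds its last target.

## Task

First flip the red-armed stop on the stage's fence fully down. Then draw the white gauge block straight up out of its light wooden stand, so that the stand neither tips, lifts nor shifts, and stand the block upright on the stage plate with a broad face flush against the fence and a narrow end flush against the lowered stop, on the side of the stop away from its black handle rod. Finally flip the stop up again, at least about upright, leaving the block standing where it was gauged and everything else on the table undisturbed.

Things in the scene. Friction and masses are not known exactly. Their poses are not given: they have to be found in the camera images.
- stage: Fixed aluminium plate with a steel fence. Origin: at table level below the corner of fence face and gauging plane. x points through the fence (roughly away from the robot), y along the fence, z up. In this frame (mm): plate x -85..20, y -25..125, top z 18; fence x 0..12, y -16..110, top z 43 (25 above the plate); a clip at x -76..-64, y 60..106, top z 30.
- gauge_corner (a point): Point on the plate's top (z 18 mm in the stage frame, x 0, y 0; axes as the stage's) where the fence face (x 0) meets the lowered stop's gauging face (y 0, looking to +y). The gauged block stands centred at stage x -7, y 15 mm, broad face (30 mm) along the fence, on the plate.
- stop (a joint): Angle of the flip stop, rad: 0 = fully down on its limit (arm level, pointing to the stage's -x over the plate), pi/2 = arm straight up, 1.9 = limit, leaning back beyond the fence. Starts up. Stiff hinge, 0.045 N m friction, stop 60 g: stays where left, takes 1 to 2 N at the rod.
- stop_hinge (a point): Hinge axis of the stop, parallel to the stage's y, at stage x 6, z 48 mm. The red arm and steel foot are 14 mm wide (stage y -14..0). When down, the arm's top is 34 mm above the plate and the foot spans stage x -34..-2, reaching to 4 mm above the plate.
- stop_grip (a point): Middle of the free part of the black handle rod: 10 mm diameter, parallel to the stage's y, at stage y -48 mm, 52 mm from the hinge axis. At angle q: stage x = 6 - 52 cos q, z = 48 + 52 sin q (mm). Free from y -76 to -15, beside the arm, mostly beyond the plate's end: can be pinched from above across the stage's x and turns between the fingers.
- white_block: The block to be gauged: white ceramic, 14 (x) by 30 (y) by 70 (z) mm, about 180 g, loose. Origin: centre of its underside, z up. Starts upright in white_stand, its underside 8 mm above the table and 38 mm of it showing above the stand. Yaw plus pi is the same.
- white_stand: Light (35 g) loose wooden stand 32 (x) by 48 (y) by 40 (z) mm, with a slot open at the top, 16 by 32 mm and 32 mm deep (1 mm clearance each side of the block). Origin: centre of its underside; axes parallel to the block's.
- steel_block: Bystander: dark steel block of the same size, standing in steel_stand. Origin: centre of its underside.
- steel_stand: Bystander: a second wooden stand, like white_stand. The two stands may change places.
- jar: Bystander: amber jar with a black cap, 48 mm diameter, 75 mm high; origin at the centre of its underside.
- loupe: Bystander: black eye loupe, 40 mm diameter, 40 mm high; origin at the centre of its underside.
- screwdriver: Bystander: screwdriver 150 mm long, lying on the table; origin at its underside, about mid-length.
- brush: Bystander: cleaning brush 160 mm long, lying on the table; origin at its underside, about mid-length.
- disc: Bystander: brass setting disc, 52 mm diameter, 16 mm high; origin at the centre of its underside.

How it is judged:
By the outcome, as a careful person would: the job done as asked, in the order asked, and still so for the second after the job is handed in, with the robot touching nothing.
It also fails if it takes over 72 s, if anything falls off the work surface, if the arm or the gripper's body presses on something with over 40 N, if the wrist force passes 120 N, or if a joint passes its speed limit or range.

## Working session

There is one attempt and no reset: what is moved stays moved. The work goes in short steps, Python scripts to look and compute and a tool call to move; the robot and the scene stay as the last step left them, time stands still between calls to the robot, and variables do not carry over. Pictures are saved under pics/ and viewed, and the job is handed in when it is done.

Besides the shell and the picture viewer there is one more tool, called by a JSON object that holds its "api" and its "payload". apply_moves: Moves the arm, as the interface text tells. Its arguments: {"type":"object","properties":{"increments":{"type":"array","items":{"type":"object","properties":{"grip":{"type":"number"},"xyz":{"type":"array","items":{"type":"number"}},"rotation":{"type":"array","items":{"type":"number"}}}}},"squeeze":{"type":"number"}},"required":["increments"]}

```bash
ls; mkdir -p pics; cat > h.py <<'E'
import numpy as np, cv2
from scipy.spatial.transform import Rotation as R
from bench import r, viewer
def cam(n):
    c=viewer.camera(n); h=c['img'].shape[0]
    f=h/2/np.tan(np.radians(c['vertical_fov'])/2)
    c['K']=np.array([[f,0,c['cx']],[0,f,c['cy']],[0,0,1.]]); c['D']=np.array(c['D'],float)
    c['R']=cv2.Rodrigues(np.array(c['rvec'],float))[0]; c['t']=np.array(c['tvec'],float).ravel()
    c['o']=-c['R'].T@c['t']; return c
def rays(c,uv):
    uv=np.array(uv,float).reshape(-1,1,2)
    n=cv2.undistortPoints(uv,c['K'],c['D']).reshape(-1,2)
    return np.c_[n,np.ones(len(n))]@c['R']
def plane(c,uv,z):
    d=rays(c,uv); s=(z-c['o'][2])/d[:,2]; return c['o']+d*s[:,None]
def depth(c,uv):
    uv=np.array(uv).reshape(-1,2); d=rays(c,uv)
    z=c['range_z'][uv[:,1].astype(int),uv[:,0].astype(int)]
    return c['o']+d*z[:,None]
def cloud(c):
    h,w=c['range_z'].shape; u,v=np.meshgrid(np.arange(w),np.arange(h))
    uv=np.c_[u.ravel(),v.ravel()]; return depth(c,uv).reshape(h,w,3)
def proj(c,P):
    return cv2.projectPoints(np.array(P,float).reshape(-1,1,3),np.array(c['rvec'],float),c['t'],c['K'],c['D'])[0].reshape(-1,2)
def save(c,n):
    cv2.imwrite('pics/'+n+'.png',c['img'])
E
python3 - <<'E'
from h import *
import pickle
for n in ['scene','side','wrist']:
    c=cam(n); save(c,n+'0'); pickle.dump(c,open(n+'0.pkl','wb')); print(n,c['o'],c['K'][0,0],c['D'],(c['range_z']>0).mean())
print(r.read_state())
E
```

```text
pics
scene [1.29370355 0.01052687 0.76349491] 465.1181725478068 [-0.06419243  0.          0.          0.          0.        ] 0.9959157307942709
side [ 0.38256061 -0.87274478  0.74822166] 432.0129465631133 [0.05447624 0.         0.         0.         0.        ] 0.9958902994791666
wrist [0.12818058 0.61576112 0.38366983] 336.6122179182547 [-0.06078098  0.          0.          0.          0.        ] 0.9961090087890625
{'time': 0.15, 'joint_positions': array([-1.25957869,  0.33270261, -0.064698  ,  1.46071245,  0.02161317,
        1.34990937, -0.08852872]), 'joint_vel': array([ 0.00046131, -0.00166549, -0.00027843, -0.00139193,  0.00013289,
        0.00056196, -0.00026608]), 'joint_torque': array([ 6.22250009e-04, -6.23633552e+01,  2.45870888e-02, -3.90140748e+01,
       -6.13221223e-02,  3.72098805e-02,  6.82530776e-05]), 'ee_pos': array([0.20468882, 0.59020726, 0.19656893]), 'eef_rot': array([ 8.14758515e-01,  5.79800219e-01, -4.04699613e-04,  3.23356106e-04]), 'ft_force': array([ 0.06905164, -0.01980952,  0.36245618]), 'torque': array([-0.05094268,  0.00950626,  0.01019365]), 'width': 0.08669639013473265}
```

View pics/scene0.png

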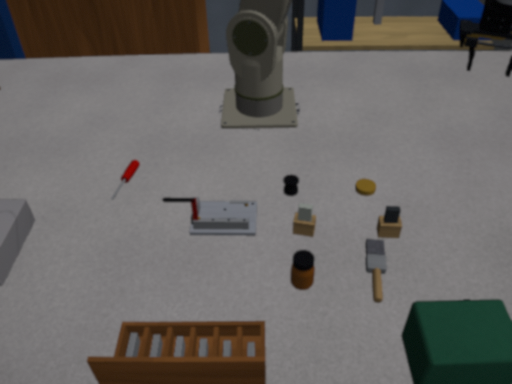

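View pics/side0.png

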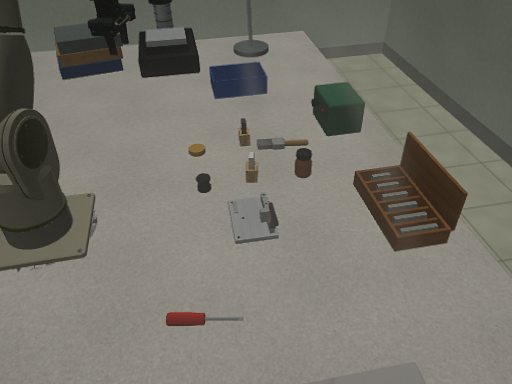

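View pics/wrist0.png

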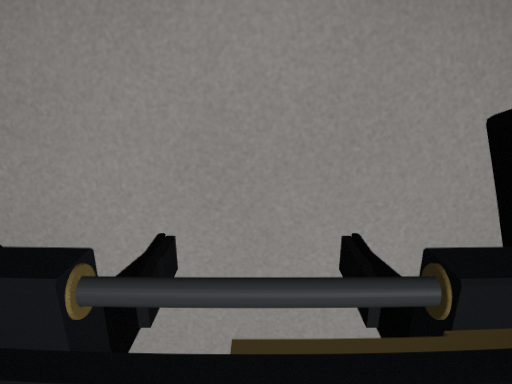

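The scene view shows the stage near (225,217) with the stop's rod at its left, white block and stand at (304,222), steel at (390,222), loupe (291,185), and jar (303,270). Next I'll zoom in and measure.

```bash
python3 - <<'E'
from h import *
import pickle
c=pickle.load(open('scene0.pkl','rb')); s=pickle.load(open('side0.pkl','rb'))
a=cv2.resize(c['img'][165:295,150:330],None,fx=4,fy=4,interpolation=cv2.INTER_CUBIC)
b=cv2.resize(s['img'][110:250,180:330],None,fx=4,fy=4,interpolation=cv2.INTER_CUBIC)
cv2.imwrite('pics/za.png',a); cv2.imwrite('pics/zb.png',b)
for n,k in (('scene',c),('side',s)):
    P=cloud(k); m=(P[...,2]>0.010)&(P[...,0]>.35)&(P[...,0]<.85)&(abs(P[...,1])<.4)
    nn,l,st,_=cv2.connectedComponentsWithStats(m.astype(np.uint8))
    for i in range(1,nn):
        if st[i,4]>15:
            q=P[l==i]; print(n,st[i],q.min(0).round(3),q.max(0).round(3),np.median(q,0).round(3))
E
```

```text
scene [111 172  21  28 124] [ 0.35  -0.365  0.01 ] [ 0.443 -0.332  0.025] [ 0.368 -0.35   0.015]
scene [283 175  16  19 242] [0.389 0.059 0.01 ] [0.429 0.097 0.042] [0.418 0.077 0.036]
scene [355 179  21  14 233] [0.379 0.241 0.01 ] [0.433 0.291 0.018] [0.407 0.266 0.014]
scene [ 163  197   94   39 2292] [ 0.458 -0.206  0.01 ] [ 0.571 -0.007  0.106] [ 0.547 -0.088  0.018]
scene [292 203  24  31 554] [0.527 0.074 0.01 ] [0.571 0.128 0.079] [0.556 0.1   0.039]
scene [377 206  25  30 570] [0.539 0.267 0.01 ] [0.578 0.316 0.079] [0.566 0.288 0.039]
scene [366 238  21  63 894] [0.59  0.222 0.01 ] [0.752 0.273 0.023] [0.66  0.241 0.018]
scene [290 250  24  38 767] [0.672 0.062 0.01 ] [0.718 0.109 0.077] [0.707 0.084 0.056]
scene [ 402  299   96   46 1262] [0.802 0.259 0.01 ] [0.85  0.4   0.113] [0.837 0.314 0.108]
scene [ 118  321  147   28 2459] [ 0.814 -0.251  0.01 ] [0.85  0.009 0.048] [ 0.824 -0.129  0.038]
scene [176 337   9   9  26] [ 0.845 -0.147  0.016] [ 0.85  -0.135  0.041] [ 0.847 -0.138  0.04 ]
side [312  86  27  49 857] [0.802 0.252 0.01 ] [0.85  0.399 0.113] [0.822 0.299 0.076]
side [239 118  12  26 216] [0.54  0.261 0.01 ] [0.575 0.314 0.08 ] [0.556 0.274 0.04 ]
side [257 138  52  10 348] [0.59  0.217 0.01 ] [0.749 0.269 0.024] [0.653 0.234 0.018]
side [188 144  18  10 143] [0.377 0.238 0.01 ] [0.428 0.29  0.02 ] [0.401 0.26  0.016]
side [295 148  17  28 417] [0.668 0.06  0.01 ] [0.713 0.109 0.077] [0.688 0.069 0.05 ]
side [246 152  12  28 273] [0.526 0.07  0.01 ] [0.565 0.127 0.081] [0.544 0.085 0.04 ]
side [ 354  170   59   79 1538] [ 0.812 -0.253  0.01 ] [0.85 0.01 0.05] [ 0.82  -0.155  0.035]
side [195 173  17  18 218] [0.386 0.053 0.01 ] [0.427 0.096 0.042] [0.407 0.067 0.038]
side [ 228  192   51   52 1903] [ 0.458 -0.21   0.01 ] [ 0.566 -0.007  0.107] [ 0.514 -0.113  0.019]
side [196 313  47  12 241] [ 0.35  -0.368  0.01 ] [ 0.439 -0.34   0.027] [ 0.375 -0.356  0.016]
```

View pics/za.png

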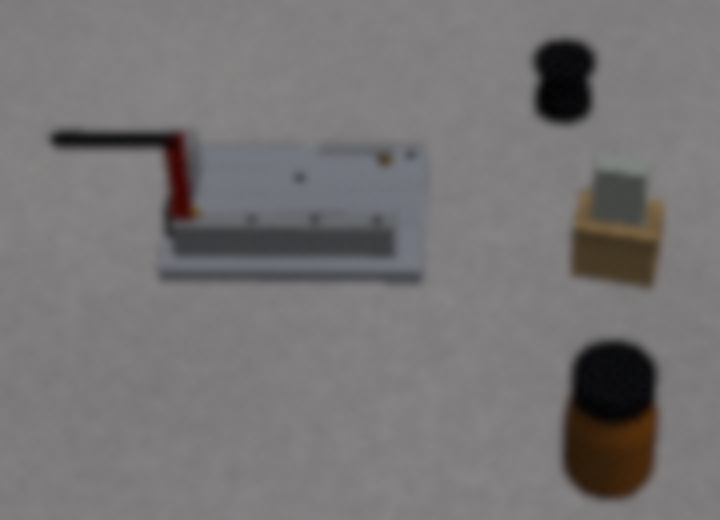

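View pics/zb.png

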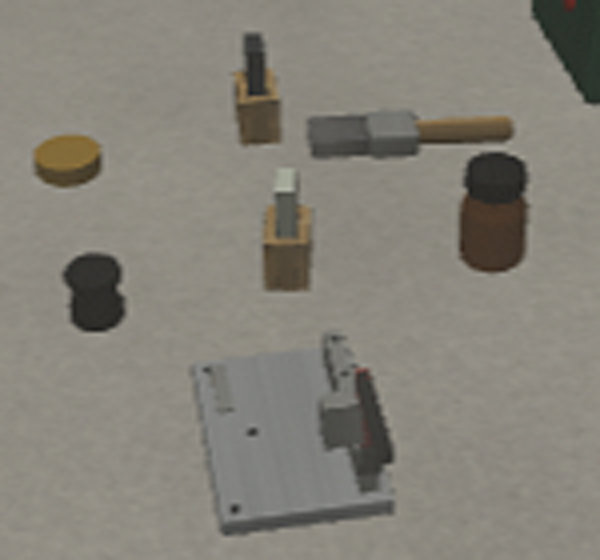

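```bash
cat >> h.py <<'E'
def inc(pos,yaw_deg,st=None):
    """yaw: world direction of tool x, tool straight down"""
    st=st or r.read_state(); R0=R.from_quat(st['eef_rot'])
    y=np.radians(yaw_deg); X=[np.cos(y),np.sin(y),0]; Z=[0,0,-1]; Y=np.cross(Z,X)
    Rt=R.from_matrix(np.c_[X,Y,Z])
    d=R0.inv().apply(np.array(pos)-st['ee_pos'])*1000
    rv=np.degrees((R0.inv()*Rt).as_rotvec())
    return d.round(1),rv.round(2)
E
python3 - <<'E'
from h import *
import pickle
for n in ['scene','side']:
    k=pickle.load(open(n+'0.pkl','rb')); P=cloud(k)
    m=(P[...,2]>0.013)&(P[...,2]<0.023)&(P[...,0]>.44)&(P[...,0]<.6)&(P[...,1]>-.19)&(P[...,1]<0.01)
    print(n,cv2.minAreaRect((P[m][:,:2]*1000).astype(np.float32)))
k=pickle.load(open('wrist0.pkl','rb')); print(R.from_quat(r.read_state()['eef_rot']).inv().apply(k['R'][2]))
for w in [((.42,.43,.3),50),((.55,.1,.3),10),((.50,-.09,.30),0)]:
    print(inc(*w))
E
```

```text
scene ((513.718994140625, -81.59078216552734), (147.4650115966797, 107.29637145996094), 88.12915802001953)
side ((512.0557250976562, -84.70889282226562), (152.86322021484375, 104.62174987792969), 88.16841125488281)
[-4.31399841e-04  2.86438340e-01  9.58098581e-01]
(array([ -80.9,  255.9, -103.3]), array([1.000e-02, 6.000e-02, 2.087e+01]))
(array([-350.1,  486.9, -103. ]), array([3.000e-02, 5.000e-02, 6.087e+01]))
(array([-546. ,  501.9, -102.8]), array([4.000e-02, 5.000e-02, 7.087e+01]))
```

{"api": "apply_moves", "payload": {"increments": [{"grip":0,"xyz":[-16,51,-30],"rotation":[0,0,7]},{"grip":0,"xyz":[-40,105,-60],"rotation":[0,0,15]},{"grip":0,"xyz":[-75,155,-85],"rotation":[0,0,23]},{"grip":0,"xyz":[-110,205,-103],"rotation":[0,0,31]},{"grip":0,"xyz":[-145,250,-103],"rotation":[0,0,38]}]}}

```text
time: 0.78
ee_pos: [0.3932, 0.3722, 0.3009]
eef_rot: [0.96, 0.281, 0.001, -0.0]
ft_force: [-0.3, 0.4, 0.0]
width: 0.087
```

```bash
python3 - <<'E'
from h import *
s=r.read_state();print(s['time'],s['ee_pos'],s['joint_positions'])
for w in [((.55,.1,.3),10),((.50,-.09,.30),-1.9)]:
    print(inc(*w))
E
```

```text
0.775 [0.39324849 0.3721799  0.30091489] [-0.99574206  0.1058493   0.16859616  1.52057249 -0.01756454  1.51548824
 -0.25737763]
(array([-14.8, 313.7,   0.9]), array([-2.000e-02, -7.000e-02,  2.264e+01]))
(array([-159.4,  446.8,    0.7]), array([-3.000e-02, -6.000e-02,  3.454e+01]))
```

{"api": "apply_moves", "payload": {"increments": [{"grip":0,"xyz":[-10,60,0],"rotation":[0,0,6]},{"grip":0,"xyz":[-20,120,0],"rotation":[0,0,12]},{"grip":0,"xyz":[-40,180,0],"rotation":[0,0,18]},{"grip":0,"xyz":[-65,237,0],"rotation":[0,0,24]},{"grip":0,"xyz":[-90,292,0],"rotation":[0,0,30]}]}}

```text
time: 1.4
ee_pos: [0.4749, 0.0755, 0.3007]
eef_rot: [1.0, 0.021, 0.0, -0.0]
ft_force: [1.4, 0.7, 0.2]
width: 0.0869
```

```bash
python3 - <<'E'
from h import *
c=cam('wrist'); save(c,'w_a')
s=r.read_state();print(s['time'],s['ee_pos'],s['joint_positions'])
for w in [((.50,-.09,.30),-1.9)]:
    print(inc(*w))
E
```

```text
1.45 [0.47604526 0.06653082 0.30122715] [-0.70014094 -0.05388174  0.44956707  1.67466436  0.02483507  1.51368698
 -0.22535895]
(array([ 19.7, 157.1,   1.4]), array([ 0.05, -0.12,  3.46]))
```

View pics/w_a.png

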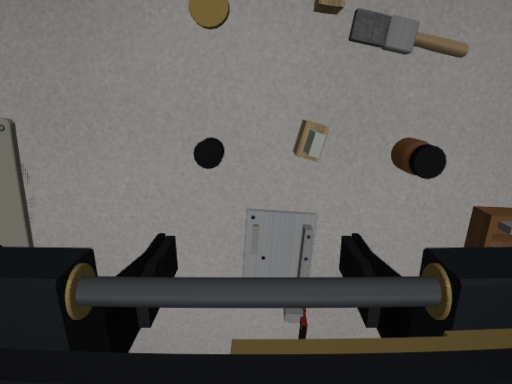

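Wrist view: the stand with the white block is at (313,142), the stage at (280,250), and the stop's red arm at (303,322). I'll move over the stop for a closer look.

```bash
python3 - <<'E'
from h import *
print(inc((.52,-.19,.21),-1.9))
E
```

```text
(array([ 36.8, 257.5,  91.5]), array([ 0.05, -0.12,  3.46]))
```

{"api": "apply_moves", "payload": {"increments": [{"grip":0,"xyz":[8,55,18],"rotation":[0,0,1]},{"grip":0,"xyz":[16,110,37],"rotation":[0,0,2]},{"grip":0,"xyz":[24,165,55],"rotation":[0,0,3]},{"grip":0,"xyz":[31,215,75],"rotation":[0,0,3.5]},{"grip":0,"xyz":[37,257,92],"rotation":[0,0,3.5]}]}}

```text
time: 2.08
ee_pos: [0.5201, -0.1912, 0.2088]
eef_rot: [1.0, -0.017, 0.001, 0.0]
ft_force: [1.5, 1.0, -0.9]
width: 0.087
```

```bash
python3 - <<'E'
from h import *
import pickle
for i in range(3): r.read_state()
c=cam('wrist');c=cam('wrist'); save(c,'w_b'); pickle.dump(c,open('w_b.pkl','wb'))
s=r.read_state();print(s['time'],s['ee_pos'],s['joint_vel'].round(3))
P=cloud(c)
m=(P[...,2]>0.013)&(P[...,2]<0.023)&(P[...,0]>.44)&(P[...,0]<.6)&(P[...,1]>-.19)&(P[...,1]<0.01)
print(cv2.minAreaRect((P[m][:,:2]*1000).astype(np.float32)))
g=P[(P[...,2]>0.038)&(P[...,2]<0.047)&(P[...,0]>.5)&(P[...,0]<.6)&(P[...,1]>-.19)&(P[...,1]<0.01)]
print(cv2.minAreaRect((g[:,:2]*1000).astype(np.float32)),g[:,2].mean())
E
```

```text
2.175 [ 0.51851668 -0.19408901  0.20765267] [-0.05  -0.044 -0.059 -0.007  0.018  0.035 -0.089]
((509.152587890625, -89.59395599365234), (136.11434936523438, 105.72874450683594), 87.94912719726562)
((548.0751953125, -83.49162292480469), (106.91371154785156, 12.316071510314941), 88.0718994140625) 0.04260797042299698
```

View pics/w_b.png

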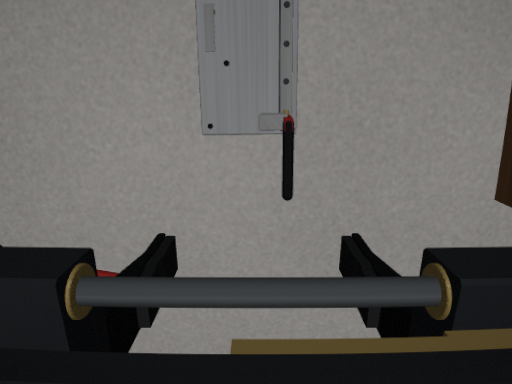

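The wrist view shows the stage sharply: fence top at columns 279–294, plate end at row 134, rod from (288,125) to (288,197).

```bash
python3 - <<'E'
from h import *
import pickle
c=pickle.load(open('w_b.pkl','rb'))
a=cv2.resize(c['img'][0:210,190:310],None,fx=3,fy=3,interpolation=cv2.INTER_CUBIC); 
cv2.imwrite('pics/zc.png',cv2.resize(c['img'][60:205,190:310],None,fx=5,fy=4,interpolation=cv2.INTER_CUBIC))
g=c['img'].astype(int).sum(2)/3
for v in (20,60,100): print(v,g[v,196:204].astype(int),'|',g[v,274:300].astype(int))
print([int(g[v,240]) for v in range(128,140)])
P=cloud(c)
# rod: dark, z high
m=(P[...,2]>0.07)&(P[...,2]<.13)&(P[...,1]>-.25)&(P[...,1]<-.08)&(P[...,0]>.5)&(P[...,0]<.6)
ys,xs=np.where(m); print(xs.min(),xs.max(),ys.min(),ys.max()); q=P[m]; 
for v in range(ys.min(),ys.max(),8):
    k=m[v]; print(v,xs[ys==v].min(),xs[ys==v].max(),P[v][k].mean(0).round(4),P[v][k][:,2].max().round(4))
E
```

```text
20 [102 111 118 116 115 114 115 112] | [115 113 114 114 113  58  63 100 101 102 101 102 103 104 105 104 104 103
 105 115 113 113 114 102 104 124]
60 [123 124 111 116 119 119 116 115] | [117 116 116 117  94  59  85 101 103 103 104 105 105 108 108 108 107 105
  96 111 113 114 108  95 127 126]
100 [128 126 128 126  98 112 119 119] | [119 118 119 119  92  52  85 101 104 104 104 104 106 109 109 109 109  98
 110 114 114 111 101 123 130 129]
[116, 115, 116, 115, 117, 99, 96, 123, 133, 133, 132, 128]
258 293 114 199
114 260 286 [ 0.5328 -0.1339  0.0749] 0.0778
122 258 293 [ 0.5341 -0.1399  0.0926] 0.1056
130 282 293 [ 0.5436 -0.1462  0.1035] 0.1058
138 282 293 [ 0.5438 -0.153   0.1034] 0.1059
146 282 292 [ 0.5429 -0.1598  0.1036] 0.1048
154 282 292 [ 0.5428 -0.1667  0.1038] 0.105
162 282 292 [ 0.5427 -0.1737  0.1038] 0.1056
170 282 292 [ 0.5426 -0.1809  0.1035] 0.1049
178 282 292 [ 0.5428 -0.1882  0.1032] 0.1049
186 282 292 [ 0.5424 -0.1954  0.1038] 0.1052
194 281 292 [ 0.5419 -0.203   0.1031] 0.1051
```

View pics/zc.png

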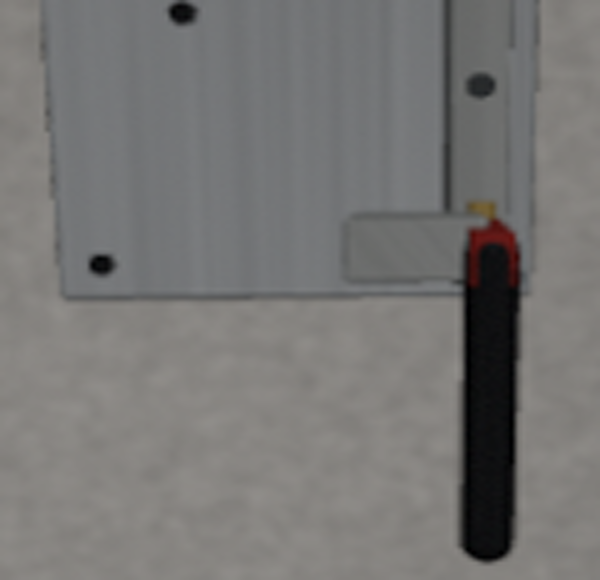

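```bash
python3 - <<'E'
from h import *
import pickle
c=pickle.load(open('w_b.pkl','rb'))
top=plane(c,[[280.2,20],[280,60],[280,100]],.043); bot=plane(c,[[278.6,20],[278,60],[278,100]],.018)
print(top[:,:2].round(4)); print(bot[:,:2].round(4))
back=plane(c,[[290.8,100],[291.7,60]],.043);print('back',back[:,:2].round(4))
end=plane(c,[[210,134.3],[240,133.9],[280,133.5]],.018); print('end',end.round(4))
L=plane(c,[[197,20],[198,60],[200,100]],.018);print('left',L.round(4))
print(c['o'])
th=np.radians(-1.93); X=np.array([np.cos(th),np.sin(th)]);Y=np.array([-X[1],X[0]])
print('x0 est',(top[:,:2]@X),(bot[:,:2]@X),(back[:,:2]@X)-.012,(L[:,:2]@X)+.085,'y0',(end[:,:2]@Y)+.025)
print('rod x', np.array([[.5436,-.1462],[.5427,-.1737],[.5424,-.1954]])@X)
E
```

```text
[[ 0.5434 -0.0477]
 [ 0.5424 -0.084 ]
 [ 0.5415 -0.122 ]]
[[ 0.5435 -0.0426]
 [ 0.5419 -0.0815]
 [ 0.5409 -0.1222]]
back [[ 0.5524 -0.1224]
 [ 0.5538 -0.0844]]
end [[ 0.4649 -0.156   0.018 ]
 [ 0.4981 -0.1569  0.018 ]
 [ 0.5423 -0.1582  0.018 ]]
left [[ 0.4601 -0.0391  0.018 ]
 [ 0.4581 -0.078   0.018 ]
 [ 0.4568 -0.1188  0.018 ]]
[ 0.51969992 -0.11744654  0.39374046]
x0 est [0.54472708 0.54489412 0.54531176] [0.54461551 0.54433293 0.54472068] [0.54418327 0.54434605] [0.54618488 0.54542138 0.54558527] y0 [-0.11521773 -0.11502221 -0.11480192]
rod x [0.54821542 0.54824209 0.54867308]
```

```bash
cat >> h.py <<'E'
TH=-1.93
X=np.array([np.cos(np.radians(TH)),np.sin(np.radians(TH))]);Y=np.array([-X[1],X[0]])
O=.5448*X-.115*Y
def sw(x,y,z): # stage mm -> world m
    p=O+X*x/1000+Y*y/1000; return np.array([p[0],p[1],z/1000])
def ws(p):
    d=np.array(p[:2])-O; return np.array([d@X*1000,d@Y*1000,p[2]*1000])
E
python3 - <<'E'
from h import *
print(O, inc(sw(3.6,-49,89),TH)); s=r.read_state(); print(ws(s['ee_pos']))
E
```

```text
[ 0.54061792 -0.1332828 ] (array([ 23.7, -13. , 118.6]), array([ 0.18,  0.06, -0.36]))
[-20.04084267 -61.51605113 207.65266753]
```

{"api": "apply_moves", "payload": {"increments": [{"grip":0,"xyz":[10,-6,40],"rotation":[0,0,-0.4]},{"grip":0,"xyz":[20,-12,80],"rotation":[0.2,0,-0.4]},{"grip":0,"xyz":[23.7,-13,112],"rotation":[0.2,0,-0.4]},{"grip":0,"xyz":[23.7,-13,118.6],"rotation":[0.2,0,-0.4]},{"grip":0,"xyz":[23.7,-13,118.6],"rotation":[0.2,0,-0.4]}]}}

```text
time: 2.8
ee_pos: [0.5427, -0.1823, 0.0896]
eef_rot: [1.0, -0.016, -0.0, -0.0]
ft_force: [0.0, 0.6, -0.0]
width: 0.0874
```

```bash
python3 - <<'E'
from h import *
c=cam('wrist'); save(c,'w_c')
s=r.read_state();print(ws(s['ee_pos']),s['ft_force'],inc(sw(3.6,-49,89),TH))
E
```

```text
[  4.17393269 -49.07135167  90.26518574] [ 0.55064668 -0.58052277 -0.23651905] (array([-0.6, -0.1,  1.3]), array([-0.02, -0.02,  0.05]))
```

View pics/w_c.png

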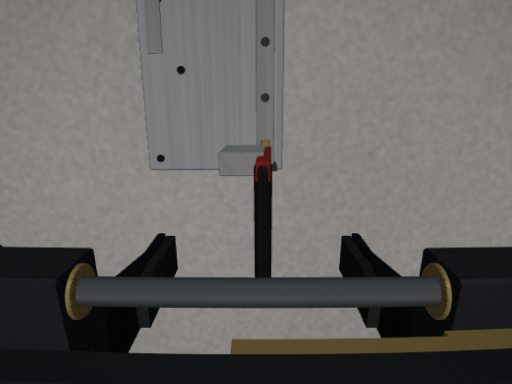

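{"api": "apply_moves", "payload": {"increments": [{"grip":150,"xyz":[0,0,1.3],"rotation":[0,0,0]},{"grip":200,"xyz":[0,0,1.3],"rotation":[0,0,0]},{"grip":255,"xyz":[0,0,1.3],"rotation":[0,0,0]},{"grip":255,"xyz":[0,0,1.3],"rotation":[0,0,0]},{"grip":255,"xyz":[0,0,1.3],"rotation":[0,0,0]}], "squeeze": 10}}

```text
time: 3.48
ee_pos: [0.5431, -0.1825, 0.089]
eef_rot: [1.0, -0.016, 0.0, -0.0]
ft_force: [0.1, 0.7, 0.6]
width: 0.0451
```

```bash
python3 - <<'E'
from h import *
c=cam('wrist'); save(c,'w_d')
s=r.read_state();print(ws(s['ee_pos']),s['ft_force'],s['width'],c['cx'])
P=cloud(c)
for v in (190,210,230,250):
    k=(P[v,:,2]>.085)&(P[v,:,2]<.12)&(P[v,:,0]>.5)&(P[v,:,0]<.6); print(v,np.where(k)[0][[0,-1]],[ws(p).round(1) for p in P[v][k][len(P[v][k])//2:][:1]])
q=1.5
E
```

```text
[  4.17830722 -49.11184877  88.94883388] [ 0.02514397 -0.35730276 -0.92052472] 0.04061934048253933 257.99014583150995
190 [253 270] [array([  4.2, -17.9, 104.8])]
210 [253 270] [array([  4.2, -29.2, 104.2])]
230 [253 270] [array([  4.3, -40.5, 105. ])]
250 [215 301] [array([  4.3, -53.2, 103.6])]
```

View pics/w_d.png

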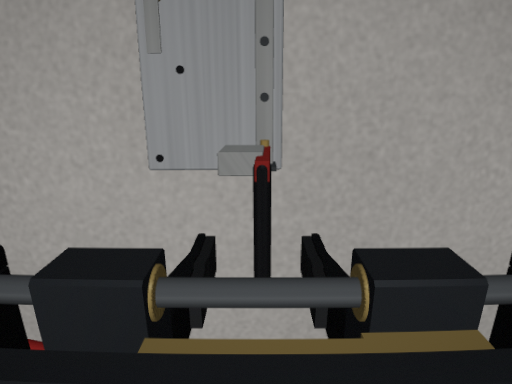

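{"api": "apply_moves", "payload": {"increments": [{"grip":255,"xyz":[0,0,0],"rotation":[0,0,0]},{"grip":255,"xyz":[0,0,0],"rotation":[0,0,0]},{"grip":255,"xyz":[0,0,0],"rotation":[0,0,0]},{"grip":255,"xyz":[0,0,0],"rotation":[0,0,0]},{"grip":255,"xyz":[0,0,0],"rotation":[0,0,0]}], "squeeze": 10}}

```text
time: 4.15
ee_pos: [0.5431, -0.1825, 0.089]
eef_rot: [1.0, -0.016, 0.0, -0.0]
ft_force: [-0.4, -0.1, 0.5]
width: 0.0008
```

```bash
python3 - <<'E'
from h import *
s=r.read_state();e=ws(s['ee_pos']);print(e,s['ft_force'],s['width'])
# rod pos at e.x , angle
q0=np.arccos((6-e[0])/52); print(q0)
for q in np.r_[np.linspace(q0,0,10)[1:],-.04]:
    print(round(q,2),inc(sw(6-52*np.cos(q),-49,48+52*np.sin(q)-11),TH))
E
```

```text
[  4.15667796 -49.10935909  88.96537826] [-0.43089094 -0.08719419  0.45434796] 0.0007612290537089276
1.5353403976989421
1.36 (array([-8.8, -0.1,  1.1]), array([-0.02, -0.02,  0.04]))
1.19 (array([-17.3,  -0.1,   3.6]), array([-0.02, -0.02,  0.04]))
1.02 (array([-25.2,  -0.1,   7.6]), array([-0.02, -0.02,  0.04]))
0.85 (array([-32.4,  -0.1,  12.8]), array([-0.02, -0.02,  0.04]))
0.68 (array([-38.5,  -0.1,  19.2]), array([-0.02, -0.02,  0.04]))
0.51 (array([-43.5,  -0.1,  26.5]), array([-0.02, -0.02,  0.04]))
0.34 (array([-47.2,  -0.1,  34.5]), array([-0.02, -0.02,  0.04]))
0.17 (array([-49.4,  -0.1,  43.1]), array([-0.02, -0.02,  0.04]))
0.0 (array([-50.2,  -0.1,  51.9]), array([-0.02, -0.02,  0.04]))
-0.04 (array([-50.1,  -0.1,  54. ]), array([-0.02, -0.02,  0.04]))
```

```bash
python3 - <<'E'
from h import *
c=cam('wrist'); save(c,'w_e'); c=cam('side'); 
cv2.imwrite('pics/s_e.png',cv2.resize(c['img'][120:270,180:330],None,fx=4,fy=4,interpolation=cv2.INTER_CUBIC))
E
```

```text
(no output)
```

View pics/w_e.png

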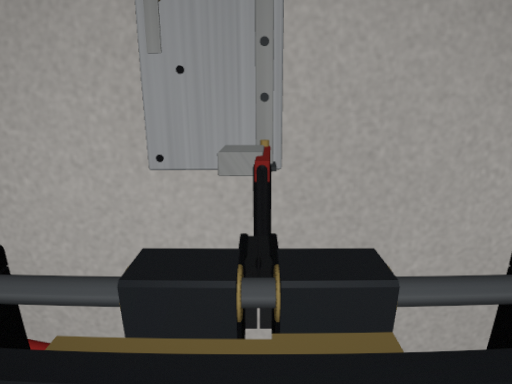

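View pics/s_e.png

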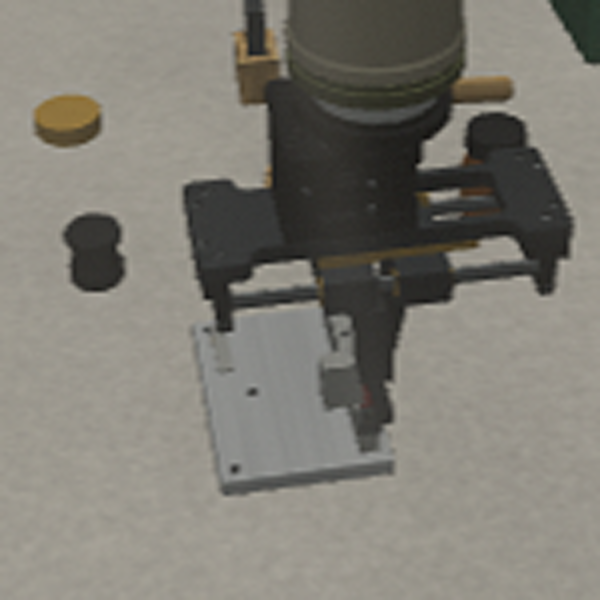

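```bash
python3 - <<'E'
from h import *
c=cam('wrist'); s=r.read_state(); Rt=R.from_quat(s['eef_rot'])
for z in (-.062,-.03,-.011,0,.008): print(z,proj(c,s['ee_pos']+Rt.apply([0,0,z])))
for y in (-15,-30,-49,-60,-76): print(y,proj(c,sw(4.2,y,100)))
P=cloud(c)
for v in range(200,345,8): print(v,ws(P[v,262]).round(1),ws(P[v,250]).round(1))
print(s['ft_force'],s['width'],s['joint_torque'].round(1))
E
```

```text
-0.062 [[262.8539304  289.69204685]]
-0.03 [[262.01645395 255.79889136]]
-0.011 [[261.6432213  240.73648688]]
0 [[261.4573581  233.24526122]]
0.008 [[261.33375061 228.26675447]]
-15 [[261.99607879 182.51825944]]
-30 [[261.87842717 208.90679976]]
-49 [[261.73326996 240.59096072]]
-60 [[261.65135753 258.07005982]]
-76 [[261.53512835 282.40122202]]
200 [  4.2 -23.2 105.4] [ -4.8 -55.3   0.7]
208 [  4.2 -27.8 105.2] [ -4.8 -62.9  -0.4]
216 [  4.2 -32.4 104.8] [ -4.8 -70.    0.3]
224 [  4.2 -37.  104.8] [ -4.9 -77.5   0.1]
232 [  4.3 -41.7 104.8] [ -5.  -85.7  -1.5]
240 [  4.1 -39.7 120.1] [ -2.  -39.9 119.9]
248 [  4.  -40.1 128.8] [ -1.8 -40.2 128.6]
256 [  3.9 -39.8 137.8] [ -1.6 -40.3 136.9]
264 [  3.8 -40.4 144.5] [ -1.4 -39.9 145.3]
272 [  3.7 -39.8 152.5] [ -1.2 -39.9 152.4]
280 [  3.1 -17.1 197.6] [-1.000e-01 -1.690e+01  1.978e+02]
288 [  3.1 -17.5 200.7] [ -0.  -17.6 200.6]
296 [  3. -19. 202.] [ -0.  -19.5 201.3]
304 [  3.1 -21.3 202.1] [ -0.  -22.1 201.1]
312 [  3.6 -51.6 163.1] [ -1.1 -50.9 164. ]
320 [  3.7 -55.  163.7] [ -1.1 -54.9 163.7]
328 [  3.7 -59.3 162.9] [ -1.1 -59.  163.3]
336 [ 6.200e+00 -1.962e+02 -1.000e-01] [  -5.7 -196.8   -0.9]
344 [  3.  -25.7 211.7] [ 2.000e-01 -2.580e+01  2.116e+02]
[-0.12209143  0.20049049  0.81314957] 0.0003586949489195382 [  0.  -48.6   9.5 -34.6  -0.    0.1  -0. ]
```

```bash
python3 - <<'E'
from h import *
c=cv2.imread('pics/w_e.png'); a=np.clip(cv2.resize(c[220:384,190:330],None,fx=4,fy=3.5,interpolation=cv2.INTER_CUBIC).astype(float)*2.5,0,255); cv2.imwrite('pics/ze.png',a)
c=cam('scene')
cv2.imwrite('pics/sc_e.png',np.clip(2.*cv2.resize(c['img'][140:290,130:280],None,fx=4,fy=4,interpolation=cv2.INTER_CUBIC),0,255))
E
```

```text
[ WARN:0@0.461] global loadsave.cpp:1063 imwrite_ Unsupported depth image for selected encoder is fallbacked to CV_8U.
```

View pics/ze.png

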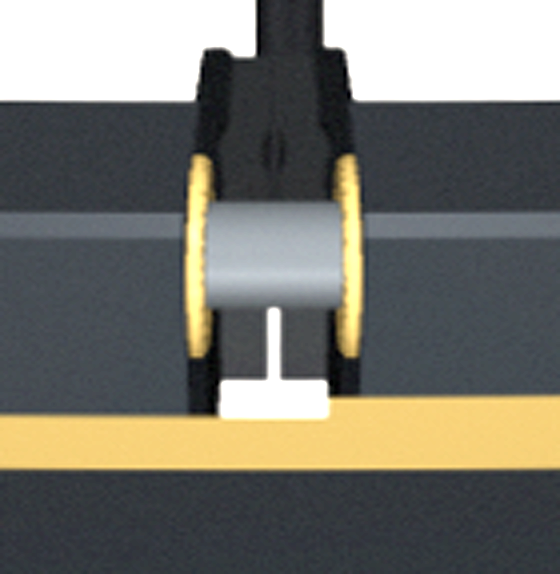

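View pics/sc_e.png

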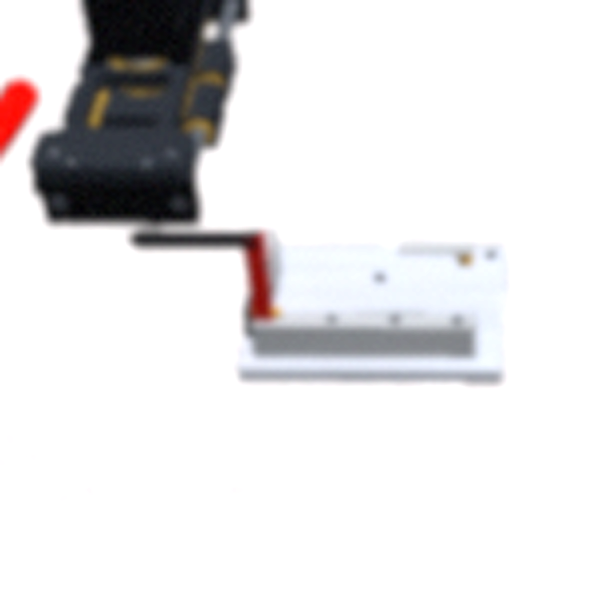

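```bash
python3 - <<'E'
from h import *
s=r.read_state()
tip=s['ee_pos']+np.array([0,0,-.008])
for n in ('scene','side'):
    c=cam(n); P=cloud(c)
    m=(abs(P[...,0]-s['ee_pos'][0])<.06)&(abs(P[...,1]-s['ee_pos'][1])<.035)&(P[...,2]>.05)
    q=P[m]; print(n,'tip px',proj(c,tip),'grasp',proj(c,s['ee_pos']+[0,0,.011]),'rodend',proj(c,sw(4.2,-76,100)))
    for y0 in range(-85,-10,6):
        w=np.array([ws(p) for p in q]); k=w[(abs(w[:,1]-y0)<3)]
        if len(k): print(y0,len(k),k[:,2].min().round(1),np.median(k[:,2]).round(1),k[k[:,2].argmin()].round(1))
    u,v=proj(c,tip)[0].astype(int); a=c['img'][v-50:v+50,u-60:u+60]
    cv2.imwrite(f'pics/f_{n}.png',np.clip(2.0*cv2.resize(a,None,fx=5,fy=5,interpolation=cv2.INTER_CUBIC),0,255).astype(np.uint8))
E
```

```text
scene tip px [[175.1667536  204.84154665]] grasp [[173.97628026 198.35791096]] rodend [[161.69420101 198.24655977]]
-85 89 205.0 425.2 [ 13.  -83.8 205. ]
-79 363 274.5 444.8 [ 20.  -80.  274.5]
-73 438 99.6 421.0 [ 12.6 -71.6  99.6]
-67 584 97.5 381.1 [  7.  -68.6  97.5]
-61 542 97.9 394.2 [ 10.6 -59.1  97.9]
-55 550 96.5 393.0 [  8.9 -55.3  96.5]
-49 586 94.9 387.7 [ 10.4 -50.9  94.9]
-43 554 93.5 383.3 [  8.7 -40.4  93.5]
-37 536 93.6 382.9 [  8.8 -38.2  93.6]
-31 517 94.9 380.2 [ 10.1 -33.4  94.9]
-25 726 93.7 317.8 [  8.7 -25.1  93.7]
-19 765 52.4 388.3 [  9.2 -16.7  52.4]
-13 362 51.4 424.2 [  1.7 -15.6  51.4]
side tip px [[273.04076426 222.97375246]] grasp [[273.07173028 216.70509614]] rodend [[275.45870377 224.94262623]]
-85 622 189.2 425.7 [  9.4 -83.2 189.2]
-79 1235 99.7 385.5 [  7.5 -76.5  99.7]
-73 1271 97.7 250.5 [  3.7 -73.6  97.7]
-67 409 100.3 321.3 [  2.8 -66.6 100.3]
-61 441 100.5 256.5 [  1.8 -60.2 100.5]
-55 252 100.8 473.8 [  3.  -54.1 100.8]
-49 220 101.8 507.7 [  3.4 -52.  101.8]
-43 257 118.3 500.0 [ -4.4 -45.8 118.3]
-37 216 180.5 503.7 [ 10.  -38.7 180.5]
-31 260 200.5 501.5 [ 40.  -28.4 200.5]
-25 198 195.1 511.3 [ 52.1 -23.3 195.1]
-19 176 50.5 514.5 [ 10.3 -17.5  50.5]
-13 79 55.2 83.4 [  8.3 -15.2  55.2]
```

View pics/f_scene.png

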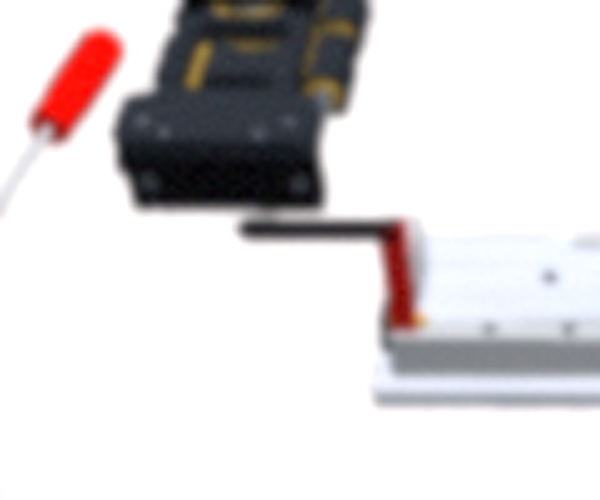

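View pics/f_side.png

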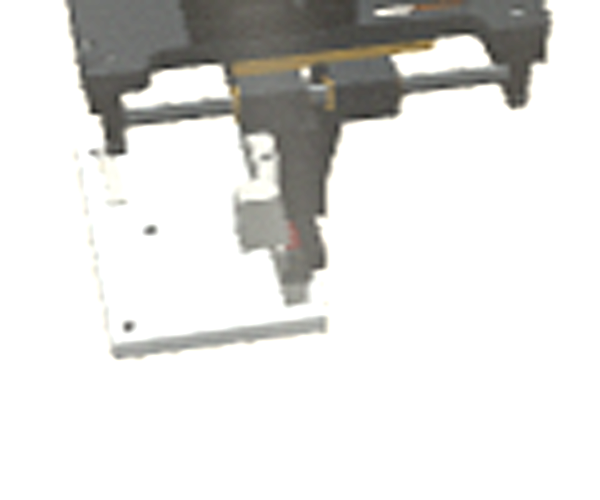

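```bash
python3 - <<'E'
from h import *
import pickle
c=pickle.load(open('wrist0.pkl','rb')); P=cloud(c)
pos=np.array([0.20468882, 0.59020726, 0.19656893]); Rt=R.from_quat([ 8.14758515e-01,  5.79800219e-01, -4.04699613e-04,  3.23356106e-04])
T=Rt.inv().apply((P.reshape(-1,3)-pos)).reshape(P.shape)*1000
for v in range(230,330,8): print(v,T[v,145].round(0),T[v,155].round(0),T[v,165].round(0),T[v,174].round(0))
m=(T[...,2]<60)&(abs(T[...,1])<30)&(abs(T[...,0])<70); ys,xs=np.where(m); print(T[m].min(0),T[m].max(0))
i=T[m][:,2].argsort()[-8:]; print(T[m][i].round(1),xs[i],ys[i])
E
```

```text
230 [-141.   76.  196.] [-129.   76.  197.] [-116.   76.  196.] [-105.   76.  198.]
238 [-141.   86.  195.] [-53. -13. -32.] [-49. -11. -28.] [-45. -11. -27.]
246 [-143.   97.  197.] [-50. -13. -41.] [-46. -12. -38.] [-45.  -7. -28.]
254 [-52. -13. -50.] [-49. -12. -47.] [-45. -11. -45.] [-45.  -3. -30.]
262 [-50. -13. -57.] [-46. -11. -55.] [-45.  -7. -46.] [-45.   1. -31.]
270 [-48. -12. -63.] [-45. -10. -59.] [-45.  -3. -47.] [-45.   5. -32.]
278 [ -31.  -35. -108.] [ -29.  -35. -108.] [ -26.  -35. -108.] [ -23.  -35. -109.]
286 [ -30.  -34. -112.] [ -28.  -34. -111.] [ -25.  -34. -111.] [ -23.  -34. -111.]
294 [ -30.  -33. -113.] [ -28.  -32. -112.] [ -25.  -32. -112.] [ -23.  -32. -112.]
302 [ -31.  -30. -112.] [ -28.  -31. -113.] [ -26.  -29. -111.] [ -23.  -30. -112.]
310 [-46.  -1. -75.] [-44.   5. -67.] [-126.  192.  198.] [-114.  191.  196.]
318 [-46.   3. -74.] [-141.  204.  197.] [-127.  204.  197.] [-115.  204.  196.]
326 [-47.   7. -74.] [-142.  217.  197.] [-129.  218.  198.] [-116.  217.  197.]
[ -69.39519529  -29.99793421 -138.24627876] [ 63.62441115   9.80732787 -24.07443134]
[[ 42.6  -8.2 -24.4]
 [-44.9   6.  -24.4]
 [ 48.1 -12.7 -24.3]
 [-44.9  -8.7 -24.3]
 [ 42.6   6.  -24.3]
 [-44.9   4.8 -24.3]
 [-50.5 -12.6 -24.2]
 [-44.9 -10.3 -24.1]] [341 177 352 175 339 177 164 175] [241 265 233 240 265 263 233 237]
```

The fingers closed above the rod. The wrist depth and the side view both put the fingertips about 24 mm *behind* the reported TCP, where the text says 8 mm ahead. So the true grasp point is about 43 mm behind the reported TCP. I'll reopen, go 32 mm lower and check again.

{"api": "apply_moves", "payload": {"increments": [{"grip":0,"xyz":[0,0,0],"rotation":[0,0,0]},{"grip":0,"xyz":[0,0,0],"rotation":[0,0,0]},{"grip":60,"xyz":[0,0,0],"rotation":[0,0,0]},{"grip":120,"xyz":[0,0,10],"rotation":[0,0,0]},{"grip":120,"xyz":[0,0,20],"rotation":[0,0,0]}]}}

```text
time: 5.08
ee_pos: [0.543, -0.1823, 0.068]
eef_rot: [1.0, -0.016, 0.0, -0.0]
ft_force: [-0.1, -0.2, -0.5]
width: 0.0411
```

```bash
python3 - <<'E'
from h import *
c=cam('wrist'); s=r.read_state(); save(c,'w_f'); P=cloud(c)
Rt=R.from_quat(s['eef_rot']); T=Rt.inv().apply((P.reshape(-1,3)-s['ee_pos'])).reshape(P.shape)*1000
m=(T[...,2]<-10)&(T[...,2]>-60)&(abs(T[...,1])<30)&(abs(T[...,0])<70)&(abs(T[...,0])>9); q=T[m]
k=q[q[:,0]<0];print(k[:,2].max(),k[:,0].max()); k=q[q[:,0]>0];print(k[:,2].max(),k[:,0].min())
print(ws(s['ee_pos']),s['width'],s['ft_force'])
E
```

```text
-25.754658151429826 -21.61140986703977
-25.593198771524158 18.91990662204626
[  3.16382145 -48.71884808  66.6539758 ] 0.043580840308570346 [-1.54617308  0.87277947 -1.06435096]
```

View pics/w_f.png

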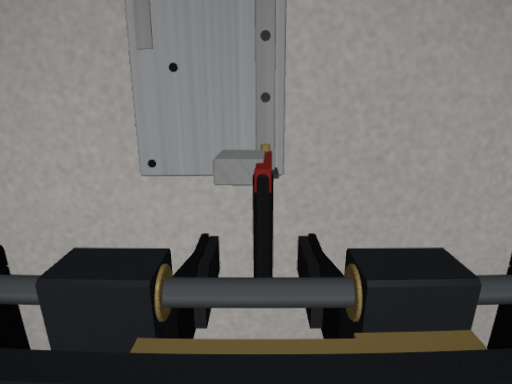

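{"api": "apply_moves", "payload": {"increments": [{"grip":120,"xyz":[2.3,0,6],"rotation":[0,0,0]},{"grip":200,"xyz":[2.3,0,11],"rotation":[0,0,0]},{"grip":255,"xyz":[2.3,0,11],"rotation":[0,0,0]},{"grip":255,"xyz":[2.3,0,11],"rotation":[0,0,0]},{"grip":255,"xyz":[2.3,0,11],"rotation":[0,0,0]}], "squeeze": 10}}

```text
time: 5.75
ee_pos: [0.5446, -0.1822, 0.0559]
eef_rot: [1.0, -0.016, -0.001, -0.0]
ft_force: [0.6, 0.7, -0.1]
width: 0.0141
```

{"api": "apply_moves", "payload": {"increments": [{"grip":255,"xyz":[0,0,0],"rotation":[0,0,0]}], "squeeze": 10}}

```text
time: 5.88
ee_pos: [0.5447, -0.1822, 0.0561]
eef_rot: [1.0, -0.016, -0.001, -0.0]
ft_force: [0.2, -0.3, -2.1]
width: 0.0098
```

```bash
python3 - <<'E'
from h import *
s=r.read_state();e=ws(s['ee_pos']);print(e,s['ft_force'],s['width'])
c=cam('wrist'); save(c,'w_g')
q0=1.53
for q in np.r_[np.linspace(q0,0,10)[1:],-.06]:
    print(round(q,2),np.round([-52*(np.cos(q)-np.cos(q0)),0,-52*(np.sin(q)-np.sin(q0))],1))
E
```

```text
[  5.71614578 -48.75322822  56.06104811] [ 0.1936067  -0.3433682  -2.11855454] 0.00984519621180038
1.36 [-8.8  0.   1.1]
1.19 [-17.2   0.    3.7]
1.02 [-25.1   0.    7.6]
0.85 [-32.2   0.   12.9]
0.68 [-38.3   0.   19.3]
0.51 [-43.3   0.   26.6]
0.34 [-46.9   0.   34.6]
0.17 [-49.1   0.   43.2]
0.0 [-49.9   0.   52. ]
-0.06 [-49.8   0.   55.1]
```

View pics/w_g.png

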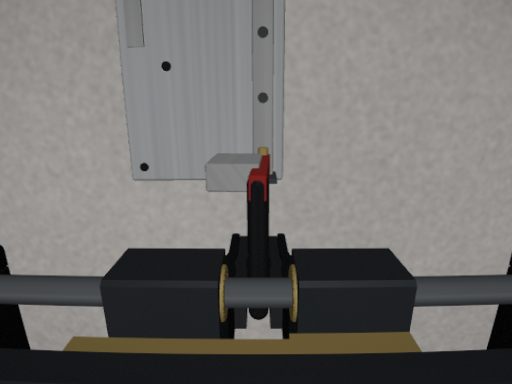

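{"api": "apply_moves", "payload": {"increments": [{"grip":255,"xyz":[-8.8,0,1.1],"rotation":[0,0,0]},{"grip":255,"xyz":[-17.2,0,3.7],"rotation":[0,0,0]},{"grip":255,"xyz":[-25.1,0,7.6],"rotation":[0,0,0]},{"grip":255,"xyz":[-32.2,0,12.9],"rotation":[0,0,0]},{"grip":255,"xyz":[-38.3,0,19.3],"rotation":[0,0,0]}]}}

```text
time: 6.55
ee_pos: [0.5059, -0.1809, 0.0364]
eef_rot: [1.0, -0.016, -0.0, -0.0]
ft_force: [2.8, -0.2, 0.5]
width: 0.0096
```

```bash
python3 - <<'E'
from h import *
s=r.read_state();e=ws(s['ee_pos']);print(e,s['ft_force'],s['width'])
E
```

```text
[-33.06941528 -48.78570967  36.3983177 ] [ 2.76151823 -0.16918517  0.48380679] 0.009646407862185766
```

{"api": "apply_moves", "payload": {"increments": [{"grip":255,"xyz":[-4.5,0,6.9],"rotation":[0,0,0]},{"grip":255,"xyz":[-8.1,0,14.9],"rotation":[0,0,0]},{"grip":255,"xyz":[-10.3,0,23.5],"rotation":[0,0,0]},{"grip":255,"xyz":[-11.1,0,31],"rotation":[0,0,0]},{"grip":255,"xyz":[-11.1,0,33.5],"rotation":[0,0,0]}]}}

```text
time: 7.18
ee_pos: [0.4957, -0.1808, 0.0032]
eef_rot: [1.0, -0.016, 0.0, -0.0]
ft_force: [1.1, 0.2, 13.3]
width: 0.0096
```

```bash
python3 - <<'E'
from h import *
s=r.read_state();e=ws(s['ee_pos']);print(e,s['ft_force'],s['width'])
c=cam('wrist'); save(c,'w_h'); P=cloud(c)
for v in (190,200,210,220):
    w=np.array([ws(p) for p in P[v]]); k=(w[:,2]>35)&(abs(w[:,0]+46)<15); print(v,w[k].mean(0).round(1),w[k][:,2].max().round(1))
E
```

```text
[-43.32502753 -48.98699157   3.24457353] [ 1.09794848  0.15726575 13.33413   ] 0.009574562234170508
190 [-41.2  -6.5  60. ] 190.5
200 [-41.  -12.4  54.6] 190.5
210 [-45.8 -12.5  67.3] 190.5
220 [-45.5 -20.2  57.8] 190.5
```

View pics/w_h.png

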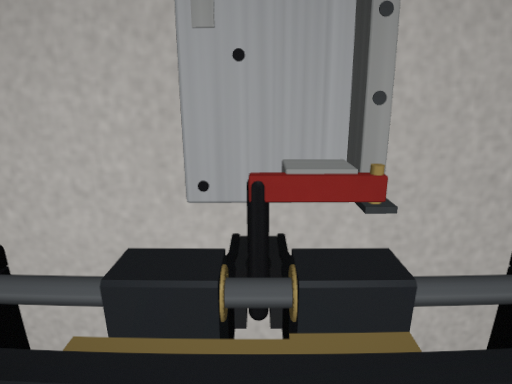

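{"api": "apply_moves", "payload": {"increments": [{"grip":255,"xyz":[0,0,-1.5],"rotation":[0,0,0]},{"grip":150,"xyz":[0,0,-1.5],"rotation":[0,0,0]},{"grip":100,"xyz":[0,0,-1.5],"rotation":[0,0,0]},{"grip":80,"xyz":[0,0,-1.5],"rotation":[0,0,0]},{"grip":60,"xyz":[0,0,-20],"rotation":[0,0,0]}]}}

```text
time: 7.85
ee_pos: [0.4944, -0.1806, 0.0228]
eef_rot: [1.0, -0.016, -0.001, -0.0]
ft_force: [0.5, 0.5, 0.7]
width: 0.0413
```

```bash
python3 - <<'E'
from h import *
s=r.read_state();e=ws(s['ee_pos']);print(e,s['ft_force'],s['width'])
print(inc((.535,.03,.21),TH))
c=cam('wrist'); save(c,'w_i')
E
```

```text
[-44.63949448 -48.85843683  22.77181511] [0.50710057 0.4500261  0.68052572] 0.04134024623973174
(array([  33.2, -211.9, -187.2]), array([-0.03,  0.15,  0.05]))
```

View pics/w_i.png

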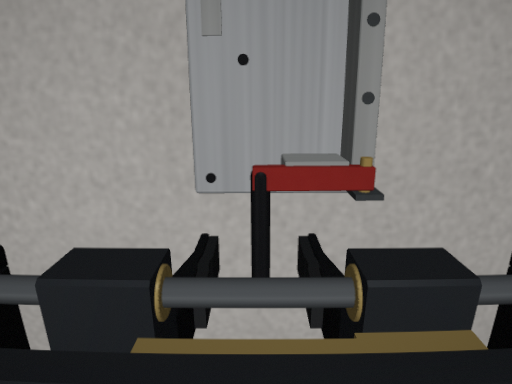

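The stop is down (arm horizontal at row 178) and the rod is released at column 261. Now I'll go over to the white block.

{"api": "apply_moves", "payload": {"increments": [{"grip":0,"xyz":[0,0,-60],"rotation":[0,0,0]},{"grip":0,"xyz":[0,-15,-120],"rotation":[0,0,0]},{"grip":0,"xyz":[10,-65,-157],"rotation":[0,0,0]},{"grip":0,"xyz":[20,-125,-172],"rotation":[0,0,0]},{"grip":0,"xyz":[28,-180,-187],"rotation":[0,0,0]}]}}

```text
time: 8.52
ee_pos: [0.5304, -0.0006, 0.2151]
eef_rot: [1.0, -0.017, 0.002, -0.001]
ft_force: [1.6, -0.9, -0.0]
width: 0.086
```

{"api": "apply_moves", "payload": {"increments": [{"grip":0,"xyz":[4,-35,0],"rotation":[0,0,0]},{"grip":0,"xyz":[4,-35,0],"rotation":[0,0,0]}]}}

```text
time: 8.78
ee_pos: [0.5358, 0.0375, 0.216]
eef_rot: [1.0, -0.014, 0.002, -0.001]
ft_force: [-0.9, -1.7, -0.4]
width: 0.0867
```

```bash
python3 - <<'E'
from h import *
import pickle
c=cam('wrist');c=cam('wrist'); save(c,'w_j'); pickle.dump(c,open('w_j.pkl','wb'))
s=r.read_state();print(s['ee_pos'],abs(s['joint_vel']).max())
P=cloud(c)
near=(abs(P[...,0]-.547)<.06)&(abs(P[...,1]-.10)<.06)
for lo,hi in ((.073,.085),(.036,.044)):
    m=near&(P[...,2]>lo)&(P[...,2]<hi)
    q=(P[m][:,:2]*1000).astype(np.float32); print(m.sum(),P[m][:,2].mean(),cv2.minAreaRect(q))
ys,xs=np.where(near&(P[...,2]>.03)); print(xs.min(),xs.max(),ys.min(),ys.max())
x0,y0=xs.min()-15,ys.min()-15
a=cv2.resize(c['img'][y0:ys.max()+15,x0:xs.max()+15],None,fx=6,fy=6,interpolation=cv2.INTER_CUBIC); cv2.imwrite('pics/zj.png',a); print(x0,y0,a.shape)
E
```

```text
[0.53552961 0.03348366 0.21572435] 0.020439371721575565
474 0.07762946980428934 ((543.2636108398438, 101.11251068115234), (29.38172721862793, 14.072945594787598), 75.75462341308594)
850 0.03958984441982817 ((543.8168334960938, 101.0940170288086), (47.53636932373047, 31.161361694335938), 76.25474548339844)
0 511 0 383
-15 -15 (90, 90, 3)
```

View pics/zj.png

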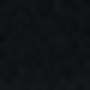

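View pics/w_j.png

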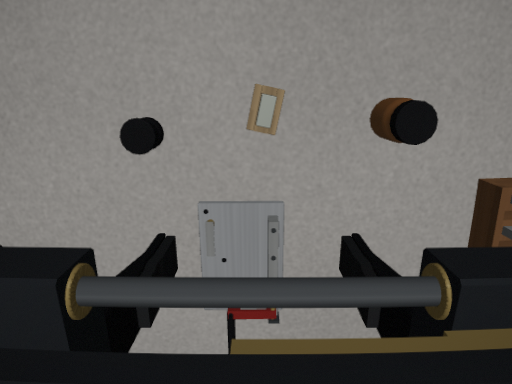

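Block top centre is (0.5433, 0.1011) and the stand centre (0.5438, 0.1011), both with the long axis at about 76°. I'll move above with part-open fingers.

```bash
python3 - <<'E'
from h import *
print(inc((.5448,.1008,.067),-14))
E
```

```text
(array([  6.3, -67.5, 148.8]), array([-0.08, -0.25, 12.06]))
```

{"api": "apply_moves", "payload": {"increments": [{"grip":60,"xyz":[3,-30,30],"rotation":[0,0,4]},{"grip":120,"xyz":[5,-55,70],"rotation":[0,-0.2,8]},{"grip":120,"xyz":[6.3,-67,110],"rotation":[-0.1,-0.2,12]},{"grip":120,"xyz":[6.3,-67.5,142],"rotation":[-0.1,-0.2,12]},{"grip":120,"xyz":[6.3,-67.5,148.8],"rotation":[-0.1,-0.2,12]}]}}

```text
time: 9.5
ee_pos: [0.5437, 0.0989, 0.0657]
eef_rot: [0.992, -0.122, -0.001, 0.001]
ft_force: [0.4, 0.2, 1.0]
width: 0.0484
```

```bash
python3 - <<'E'
from h import *
import pickle
c=cam('wrist');c=cam('wrist'); save(c,'w_k'); pickle.dump(c,open('w_k.pkl','wb'))
s=r.read_state();print(s['ee_pos'],inc((.5448,.1008,.067),-14),s['width'])
P=cloud(c); Rt=R.from_quat(s['eef_rot']); T=Rt.inv().apply((P.reshape(-1,3)-s['ee_pos'])).reshape(P.shape)*1000
m=(P[...,2]>.073)&(P[...,2]<.082)&(abs(T[...,0])<15)&(abs(T[...,1])<25)
print(m.sum(),cv2.minAreaRect(T[m][:,:2].astype(np.float32)))
m=(T[...,2]<-18)&(T[...,2]>-60)&(abs(T[...,1])<30)&(abs(T[...,0])<70); q=T[m]
k=q[q[:,0]<0];a=k[:,0].max();print(k[:,2].max(),a); k=q[q[:,0]>0];b=k[:,0].min();print(k[:,2].max(),b,(a+b)/2)
E
```

```text
[0.54496805 0.09946757 0.06744365] (array([-0.5, -1.3,  0.4]), array([ 0.05, -0.06, -0.05])) 0.04716474930865341
1230 ((-1.9208240509033203, -1.5894641876220703), (30.749433517456055, 13.678234100341797), 89.53560638427734)
-23.13242076172595 -25.907187419999328
-23.206594710700138 20.94481190804309 -2.4811877559781195
```

View pics/w_k.png

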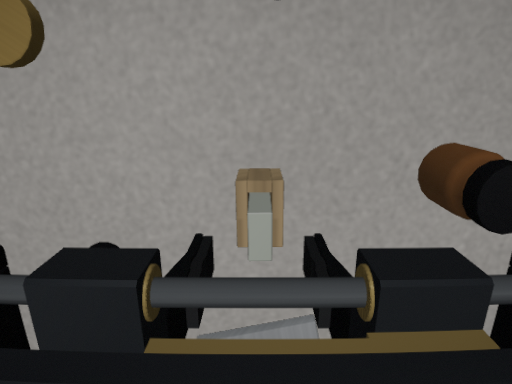

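{"api": "apply_moves", "payload": {"increments": [{"grip":120,"xyz":[0,-1.3,15],"rotation":[0,0,-0.3]},{"grip":120,"xyz":[0,-1.3,30],"rotation":[0,0,-0.3]},{"grip":120,"xyz":[0,-1.3,40],"rotation":[0,0,-0.3]},{"grip":120,"xyz":[0,-1.3,42],"rotation":[0,0,-0.3]},{"grip":150,"xyz":[0,-1.3,42],"rotation":[0,0,-0.3]}]}}

```text
time: 10.22
ee_pos: [0.5454, 0.1006, 0.0255]
eef_rot: [0.993, -0.12, 0.0, 0.001]
ft_force: [-0.5, -0.1, -0.1]
width: 0.0418
```

{"api": "apply_moves", "payload": {"increments": [{"grip":165,"xyz":[0,0,0],"rotation":[0,0,0]},{"grip":180,"xyz":[0,0,0],"rotation":[0,0,0]},{"grip":190,"xyz":[0,0,0],"rotation":[0,0,0]}], "squeeze": 5}}

```text
time: 10.6
ee_pos: [0.5455, 0.1007, 0.0257]
eef_rot: [0.993, -0.12, 0.001, 0.0]
ft_force: [0.3, -0.4, 0.1]
width: 0.0243
```

```bash
python3 - <<'E'
from h import *
import pickle
c=cam('wrist');save(c,'w_l'); 
s=r.read_state();print(s['ee_pos'],inc((.5450,.1008,.0255),-14),s['width'],s['ft_force'])
E
```

```text
[0.54548634 0.10071943 0.02561505] (array([-0.5,  0. ,  0.1]), array([ 0.04, -0.07,  0.25])) 0.023402283342017768 [ 0.06204846 -0.32680824  0.1933213 ]
```

View pics/w_l.png

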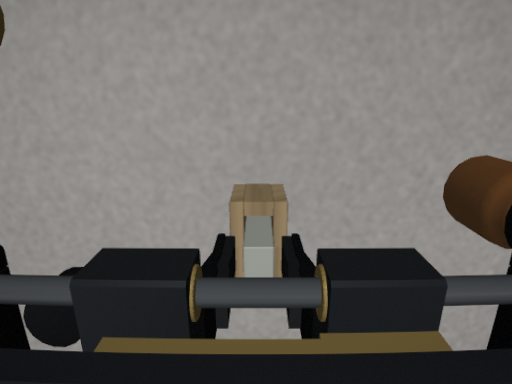

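{"api": "apply_moves", "payload": {"increments": [{"grip":200,"xyz":[0,0,0],"rotation":[0,0,0]},{"grip":206,"xyz":[0,0,0],"rotation":[0,0,0]},{"grip":210,"xyz":[0,0,0],"rotation":[0,0,0]},{"grip":214,"xyz":[0,0,0],"rotation":[0,0,0]},{"grip":218,"xyz":[0,0,0],"rotation":[0,0,0]}], "squeeze": 4}}

```text
time: 11.28
ee_pos: [0.5455, 0.1007, 0.0256]
eef_rot: [0.993, -0.12, 0.001, 0.0]
ft_force: [0.3, -0.3, -0.7]
width: 0.0138
```

```bash
python3 - <<'E'
from h import *
c=cam('wrist');save(c,'w_m'); 
s=r.read_state();print(s['ee_pos'],s['width'],s['ft_force'])
E
```

```text
[0.5454842  0.10066612 0.02562108] 0.013889525920378518 [-0.27061971 -0.41202025 -0.79332679]
```

View pics/w_m.png

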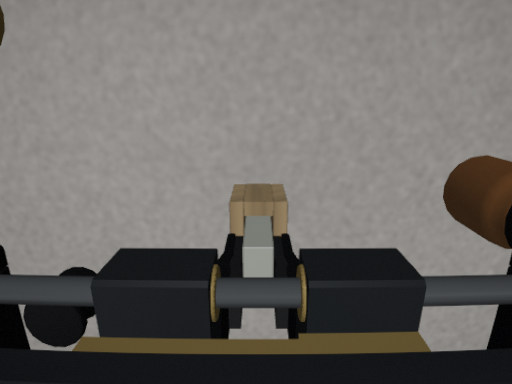

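{"api": "apply_moves", "payload": {"increments": [{"grip":255,"xyz":[0,0,0],"rotation":[0,0,0]},{"grip":255,"xyz":[0,0,0],"rotation":[0,0,0]},{"grip":255,"xyz":[0,0,-3],"rotation":[0,0,0]},{"grip":255,"xyz":[0,0,-8],"rotation":[0,0,0]},{"grip":255,"xyz":[0,0,-13],"rotation":[0,0,0]}], "squeeze": 20}}

```text
time: 11.95
ee_pos: [0.5455, 0.1007, 0.039]
eef_rot: [0.993, -0.12, 0.001, 0.0]
ft_force: [0.5, 0.5, -1.4]
width: 0.014
```

{"api": "apply_moves", "payload": {"increments": [{"grip":255,"xyz":[0,0,-5],"rotation":[0,0,0]},{"grip":255,"xyz":[0,0,-11],"rotation":[0,0,0]},{"grip":255,"xyz":[0,0,-17],"rotation":[0,0,0]},{"grip":255,"xyz":[0,0,-23],"rotation":[0,0,0]},{"grip":255,"xyz":[0,0,-29],"rotation":[0,0,0]}]}}

```text
time: 12.58
ee_pos: [0.5455, 0.1007, 0.0685]
eef_rot: [0.993, -0.12, 0.001, 0.0]
ft_force: [0.2, 0.2, -2.4]
width: 0.0143
```

```bash
python3 - <<'E'
from h import *
c=cam('wrist');save(c,'w_n'); 
s=r.read_state();print(s['ee_pos'],s['width'],s['ft_force'])
c=cam('side'); cv2.imwrite('pics/s_n.png',np.clip(1.3*cv2.resize(c['img'][90:240,180:330],None,fx=4,fy=4,interpolation=cv2.INTER_CUBIC),0,255).astype(np.uint8))
E
```

```text
[0.5459335  0.10081508 0.06920467] 0.013722945779607804 [ 0.87580031  0.31455278 -0.85616394]
```

View pics/w_n.png

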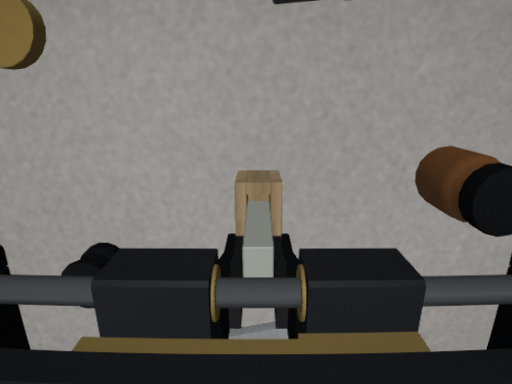

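View pics/s_n.png

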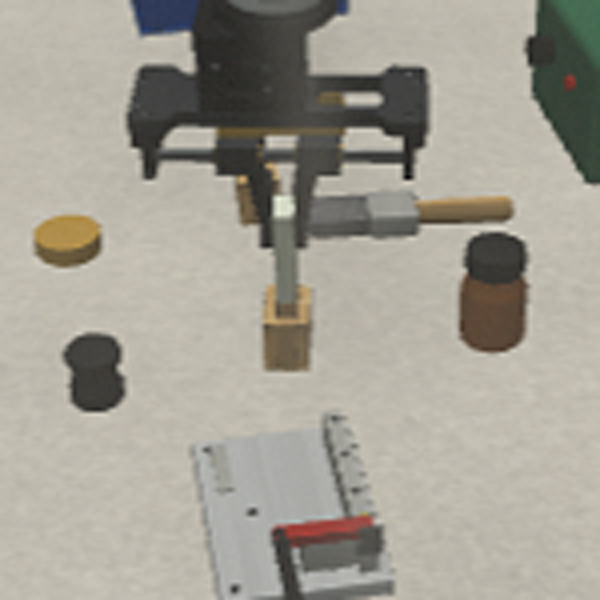

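```bash
python3 - <<'E'
from h import *
print(inc((.5459,.1008,.125),-14.0)); print(inc(sw(-11.1,22.7,90),TH))
E
```

```text
(array([  0.1,   0. , -56.2]), array([ 0.  , -0.13,  0.25]))
(array([ 35. , 208.7, -21.1]), array([ 1.000e-02, -1.300e-01, -1.182e+01]))
```

{"api": "apply_moves", "payload": {"increments": [{"grip":255,"xyz":[0,0,-25],"rotation":[0,0,0]},{"grip":255,"xyz":[3,15,-45],"rotation":[0,0,-1]},{"grip":255,"xyz":[10,60,-50],"rotation":[0,0,-4]},{"grip":255,"xyz":[18,105,-50],"rotation":[0,0,-7]},{"grip":255,"xyz":[26,150,-50],"rotation":[0,0,-10]}]}}

```text
time: 13.3
ee_pos: [0.5352, -0.0523, 0.1189]
eef_rot: [0.999, -0.032, 0.001, 0.0]
ft_force: [0.3, 0.3, -1.4]
width: 0.014
```

```bash
python3 - <<'E'
from h import *
s=r.read_state();print(ws(s['ee_pos']),s['width'])
print(inc(sw(-11.1,22.7,90),TH))
E
```

```text
[ -8.18521615  80.74441597 118.92252608] 0.013988428632083624
(array([-1.3, 58.1, 28.9]), array([ 0.01, -0.14, -1.71]))
```

{"api": "apply_moves", "payload": {"increments": [{"grip":255,"xyz":[-1,25,0],"rotation":[0,0,-1]},{"grip":255,"xyz":[-1.3,45,5],"rotation":[0,-0.1,-1.7]},{"grip":255,"xyz":[-1.3,55,15],"rotation":[0,-0.1,-1.7]},{"grip":255,"xyz":[-1.3,58,29],"rotation":[0,-0.1,-1.7]},{"grip":255,"xyz":[-1.3,58,29],"rotation":[0,-0.1,-1.7]}]}}

```text
time: 13.92
ee_pos: [0.5293, -0.1093, 0.0883]
eef_rot: [1.0, -0.017, -0.001, 0.0]
ft_force: [-0.1, 0.2, -2.3]
width: 0.0137
```

```bash
python3 - <<'E'
from h import *
import pickle
c=cam('wrist');c=cam('wrist');save(c,'w_o'); pickle.dump(c,open('w_o.pkl','wb'))
s=r.read_state();print(ws(s['ee_pos']),s['width'],s['ft_force'],inc(sw(-11.1,22.7,60),TH))
cv2.imwrite('pics/zo.png',np.clip(1.5*cv2.resize(c['img'][130:290,170:370],None,fx=4,fy=3.7,interpolation=cv2.INTER_CUBIC),0,255).astype(np.uint8))
E
```

```text
[-11.15940549  23.60300766  89.67992994] 0.01402233336280043 [ 0.9011594   0.15762187 -1.32490378] (array([ 0.1,  0.9, 29.7]), array([ 0.01, -0.  ,  0.05]))
```

View pics/w_o.png

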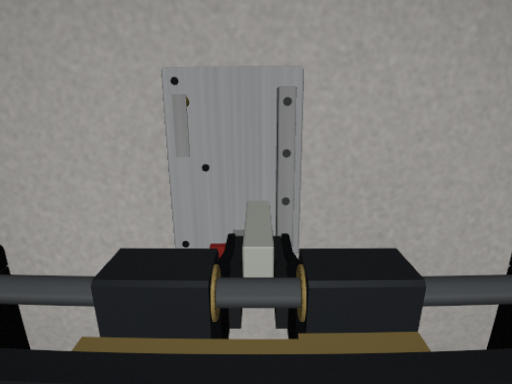

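View pics/zo.png

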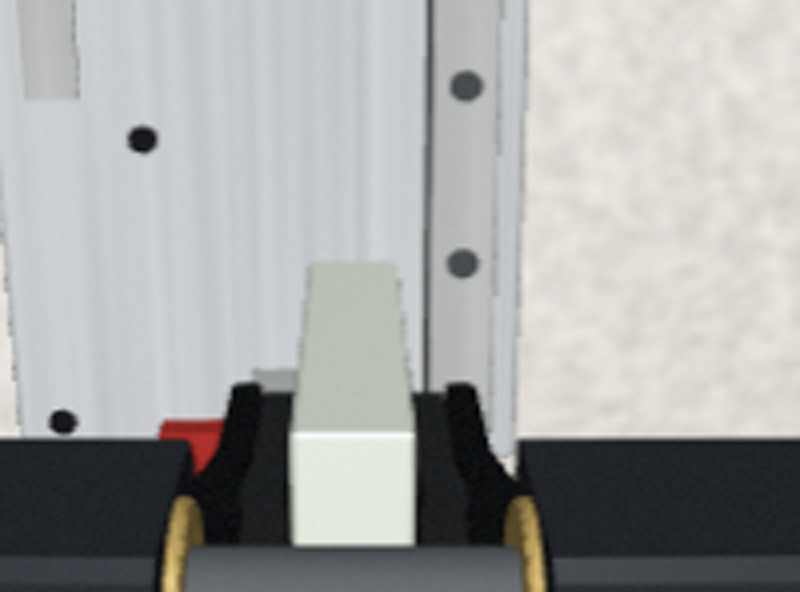

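```bash
python3 - <<'E'
from h import *
import pickle
c=pickle.load(open('w_o.pkl','rb'))
uv=lambda a:[170+a[0]/4,130+a[1]/3.7]
for n,a,z in (('botL',(310,262),.072),('botR',(397,262),.072),('topL',(292,432),.142),('topR',(415,432),.142),('fence1',(428,120),.043),('fence2',(426,380),.043)):
    print(n,ws(plane(c,[uv(a)],z)[0]).round(1))
P=cloud(c); S=np.array([ws(p) for p in P.reshape(-1,3)]).reshape(P.shape)
m=(S[...,2]>75)&(S[...,2]<148)&(abs(S[...,0]+12)<9)&(S[...,1]>25)&(S[...,1]<45); q=S[m]; print('end face',len(q),q.mean(0),np.polyfit(q[:,2],q[:,1],1),np.polyfit(q[:,0],q[:,1],1))
E
```

```text
botL [-20.4  38.7  72. ]
botR [-6.5 38.7 72. ]
topL [-20.1  39.4 142. ]
topR [ -6.7  39.4 142. ]
fence1 [-0.4 58.  43. ]
fence2 [ 0.1  4.8 43. ]
end face 2321 [-12.89676283  35.72832626 126.22724735] [-0.12696609 51.75490668] [-0.14344363 33.87836776]
```

{"api": "apply_moves", "payload": {"increments": [{"grip":255,"xyz":[0,0,20],"rotation":[0,0,0]},{"grip":255,"xyz":[0,0,38],"rotation":[0,0,0]},{"grip":255,"xyz":[0,0,48],"rotation":[0,0,0]},{"grip":255,"xyz":[0,0,52],"rotation":[0,0,0]},{"grip":255,"xyz":[0,0,52],"rotation":[0,0,0]}]}}

```text
time: 14.65
ee_pos: [0.5304, -0.1094, 0.0378]
eef_rot: [1.0, -0.016, 0.0, 0.0]
ft_force: [-0.1, -0.4, -1.4]
width: 0.0137
```

```bash
python3 - <<'E'
from h import *
s=r.read_state();print(ws(s['ee_pos']),s['width'],s['ft_force'],inc(sw(-11.1,23,60),TH))
E
```

```text
[-11.0286142   23.52720284  37.77078747] 0.013717682846547294 [-0.05318986 -0.35526647 -1.37705842] (array([ -0.1,   0.5, -22.2]), array([ 0.02, -0.01,  0.04]))
```

{"api": "apply_moves", "payload": {"increments": [{"grip":255,"xyz":[0,0,1],"rotation":[0,0,0]},{"grip":255,"xyz":[0,0,1.8],"rotation":[0,0,0]},{"grip":255,"xyz":[0,0,2.2],"rotation":[0,0,0]}]}}

```text
time: 15.02
ee_pos: [0.5305, -0.1094, 0.0357]
eef_rot: [1.0, -0.016, 0.0, 0.0]
ft_force: [0.9, 0.6, -1.6]
width: 0.0139
```

{"api": "apply_moves", "payload": {"increments": [{"grip":255,"xyz":[2,0,0.5],"rotation":[0,0,0]},{"grip":255,"xyz":[4,0,0.5],"rotation":[0,0,0]}]}}

```text
time: 15.28
ee_pos: [0.5345, -0.1096, 0.0356]
eef_rot: [1.0, -0.016, 0.0, 0.0]
ft_force: [-3.1, 0.6, 5.4]
width: 0.0136
```

{"api": "apply_moves", "payload": {"increments": [{"grip":255,"xyz":[0,0,-0.8],"rotation":[0,0,0]},{"grip":255,"xyz":[0.7,0,-0.8],"rotation":[0,0,0]},{"grip":255,"xyz":[1.4,0,-0.8],"rotation":[0,0,0]}]}}

```text
time: 15.65
ee_pos: [0.536, -0.1096, 0.0363]
eef_rot: [1.0, -0.016, 0.0, 0.0]
ft_force: [0.5, -0.2, -1.5]
width: 0.0137
```

{"api": "apply_moves", "payload": {"increments": [{"grip":255,"xyz":[0.5,0,0],"rotation":[0,0,0]},{"grip":255,"xyz":[1,0,0],"rotation":[0,0,0]}]}}

```text
time: 15.9
ee_pos: [0.5367, -0.1096, 0.0362]
eef_rot: [1.0, -0.016, -0.0, 0.0]
ft_force: [-2.1, -0.5, 0.2]
width: 0.0138
```

```bash
python3 - <<'E'
from h import *
c=cam('wrist');save(c,'w_p')
s=r.read_state();print(ws(s['ee_pos']),s['width'],s['ft_force'],s['torque'],inc(sw(-11.1,23,60),TH))
E
```

```text
[-4.7055705  23.5080202  36.16436747] 0.01379876139298101 [-1.05823122  0.66404744 -1.29307266] [-0.06066433  0.32431945  0.02113291] (array([ -6.4,   0.5, -23.8]), array([-0.  ,  0.02,  0.04]))
```

View pics/w_p.png

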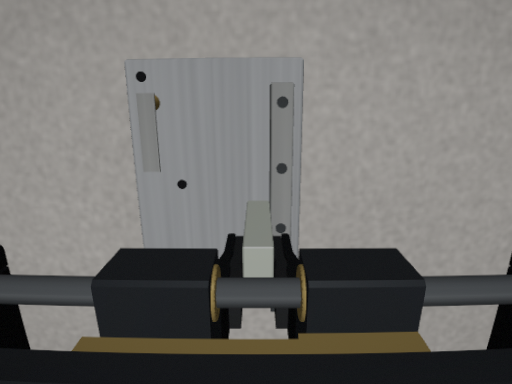

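{"api": "apply_moves", "payload": {"increments": [{"grip":255,"xyz":[-0.3,2,0],"rotation":[0,0,0]},{"grip":255,"xyz":[-0.3,4,0],"rotation":[0,0,0]},{"grip":255,"xyz":[-0.3,6,0],"rotation":[0,0,0]},{"grip":255,"xyz":[-0.3,7,0],"rotation":[0,0,0]}]}}

```text
time: 16.45
ee_pos: [0.5362, -0.1168, 0.0362]
eef_rot: [1.0, -0.017, -0.0, 0.0]
ft_force: [0.4, 0.6, -2.2]
width: 0.0139
```

{"api": "apply_moves", "payload": {"increments": [{"grip":255,"xyz":[0,0.7,0],"rotation":[0,0,0]},{"grip":255,"xyz":[0,1.3,0],"rotation":[0,0,0]}]}}

```text
time: 16.7
ee_pos: [0.5362, -0.1182, 0.0362]
eef_rot: [1.0, -0.017, -0.0, 0.0]
ft_force: [1.5, -0.1, -2.2]
width: 0.0142
```

```bash
python3 - <<'E'
from h import *
c=cam('wrist');save(c,'w_q')
s=r.read_state();print(ws(s['ee_pos']),s['width'],s['ft_force'],s['torque'])
P=cloud(c); S=np.array([ws(p) for p in P.reshape(-1,3)]).reshape(P.shape)
m=(S[...,2]>20)&(S[...,2]<93)&(abs(S[...,0]+7)<8)&(S[...,1]>20)&(S[...,1]<45); q=S[m]; print('end face',len(q),q.mean(0))
for lo in range(20,80,10):
    k=q[abs(q[:,2]-lo-5)<5]; print(lo,k.mean(0).round(1) if len(k) else 0)
E
```

```text
[-4.97787745 14.87788225 36.18669671] 0.013862531647604667 [ 0.07010876  0.15810784 -2.12524818] [-0.11352285  0.05586686  0.00615636]
end face 2106 [-6.69934472 28.7088017  68.4210953 ]
20 [-5.9 31.7 24.7]
30 [-6.8 31.4 35.6]
40 [-4.3 31.7 43.8]
50 [-7.4 30.4 55. ]
60 [-7.2 29.9 65.2]
70 [-7.  29.8 75.2]
```

View pics/w_q.png

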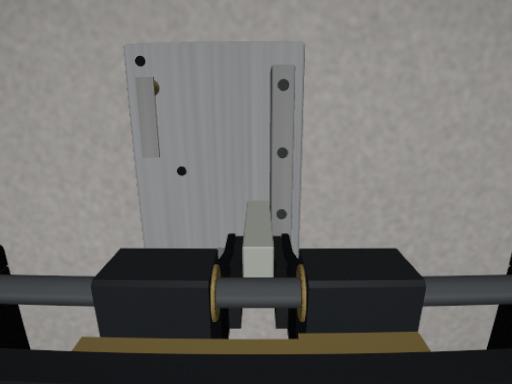

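{"api": "apply_moves", "payload": {"increments": [{"grip":255,"xyz":[0,0.5,0],"rotation":[0,0,0]},{"grip":255,"xyz":[0,1,0],"rotation":[0,0,0]}]}}

```text
time: 17.0
ee_pos: [0.5361, -0.119, 0.0362]
eef_rot: [1.0, -0.017, -0.0, -0.0]
ft_force: [-0.6, 2.1, -1.8]
width: 0.014
```

{"api": "apply_moves", "payload": {"increments": [{"grip":255,"xyz":[0,0.5,0],"rotation":[0,0,0]},{"grip":255,"xyz":[0,0.8,0],"rotation":[0,0,0]}]}}

```text
time: 17.25
ee_pos: [0.5361, -0.1191, 0.0362]
eef_rot: [1.0, -0.016, -0.0, -0.001]
ft_force: [-1.9, 4.3, 0.2]
width: 0.0137
```

{"api": "apply_moves", "payload": {"increments": [{"grip":255,"xyz":[0.5,0.4,0],"rotation":[0,0,0]},{"grip":255,"xyz":[0.9,0.4,0],"rotation":[0,0,0]},{"grip":255,"xyz":[0.9,0.4,0.5],"rotation":[0,0,0]},{"grip":255,"xyz":[0.9,0.4,0.9],"rotation":[0,0,0]}]}}

```text
time: 17.75
ee_pos: [0.5365, -0.1191, 0.0356]
eef_rot: [1.0, -0.016, -0.001, -0.001]
ft_force: [-6.9, 4.9, 11.4]
width: 0.014
```

```bash
python3 - <<'E'
from h import *
s=r.read_state();print(ws(s['ee_pos']),s['width'],s['ft_force'],s['torque'],inc(sw(-5,13,36),TH))
E
```

```text
[-4.55853067 14.03854184 35.60579838] 0.013975323074932298 [-6.90761376  4.89335814 11.36289634] [1.23447419 1.72919477 0.0438216 ] (array([-0.4,  1. , -0.4]), array([-0.12,  0.1 ,  0.08]))
```

{"api": "apply_moves", "payload": {"increments": [{"grip":255,"xyz":[0.4,0.3,0.1],"rotation":[0,0,0]},{"grip":205,"xyz":[0.3,0.2,0.1],"rotation":[0,0,0]},{"grip":190,"xyz":[0,0,0],"rotation":[0,0,0]},{"grip":180,"xyz":[0,0,0],"rotation":[0,0,0]}], "squeeze": 4}}

```text
time: 18.25
ee_pos: [0.5367, -0.1195, 0.0357]
eef_rot: [1.0, -0.016, -0.001, -0.001]
ft_force: [-0.7, -0.1, -0.2]
width: 0.0235
```

```bash
python3 - <<'E'
from h import *
c=cam('wrist');save(c,'w_r')
s=r.read_state();print(ws(s['ee_pos']),s['width'],s['ft_force'],s['torque'])
cv2.imwrite('pics/zr.png',np.clip(1.5*cv2.resize(c['img'][150:290,190:350],None,fx=4.5,fy=4.2,interpolation=cv2.INTER_CUBIC),0,255).astype(np.uint8))
E
```

```text
[-4.3727984  13.74108031 35.69467705] 0.024172927761150643 [-0.33245793  0.22589692 -0.61744805] [-0.11060974  0.02478786  0.02394213]
```

View pics/zr.png

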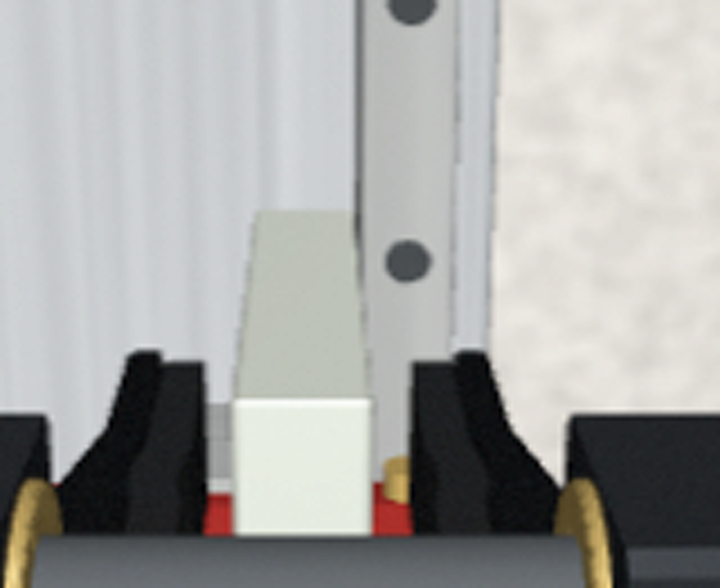

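{"api": "apply_moves", "payload": {"increments": [{"grip":150,"xyz":[0,0,0],"rotation":[0,0,0]},{"grip":130,"xyz":[0,0,-3],"rotation":[0,0,0]},{"grip":120,"xyz":[0,0,-25],"rotation":[0,0,0]},{"grip":120,"xyz":[0,0,-55],"rotation":[0,0,0]},{"grip":120,"xyz":[0,0,-80],"rotation":[0,0,0]}]}}

```text
time: 18.92
ee_pos: [0.537, -0.1197, 0.117]
eef_rot: [1.0, -0.016, -0.0, -0.001]
ft_force: [1.2, -0.5, -0.8]
width: 0.0458
```

```bash
python3 - <<'E'
from h import *
s=r.read_state(); print(ws(s['ee_pos']))
for n in ('scene','side','wrist'):
    c=cam(n)
    u,v=proj(c,sw(-10,5,40))[0].astype(int); a=c['img'][max(v-45,0):v+45,u-60:u+60]
    cv2.imwrite(f'pics/g_{n}.png',np.clip(1.6*cv2.resize(a,None,fx=5,fy=5,interpolation=cv2.INTER_CUBIC),0,255).astype(np.uint8))
    P=cloud(c); S=np.array([ws(p) for p in P.reshape(-1,3)]).reshape(P.shape)
    m=(S[...,2]>84)&(S[...,2]<93)&(abs(S[...,0]+7)<25)&(abs(S[...,1]-15)<35)
    if m.sum()>5: print(n,m.sum(),cv2.minAreaRect(S[m][:,:2].astype(np.float32)),S[m][:,2].mean())
E
```

```text
[ -4.11368286  13.43422989 117.00475674]
scene 68 ((-2.7890968322753906, 15.00751781463623), (29.62189292907715, 17.247657775878906), 85.98123168945312) 86.46218531262468
side 59 ((-4.509965896606445, 12.332412719726562), (32.18865203857422, 14.035571098327637), 89.58433532714844) 87.87852555959732
wrist 863 ((-7.389561176300049, 15.145906448364258), (13.84521198272705, 30.126510620117188), 0.352109432220459) 87.51048240437359
```

View pics/g_wrist.png

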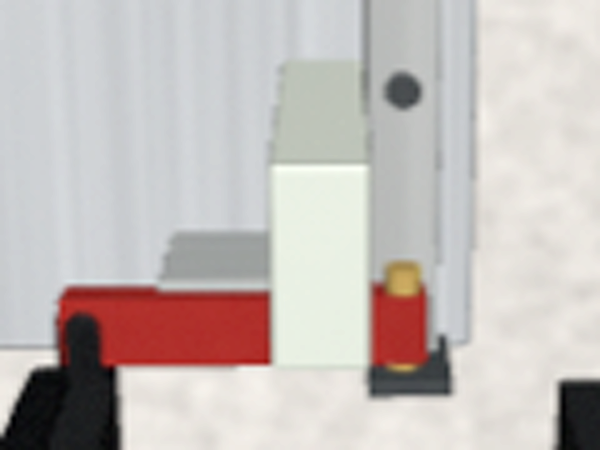

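View pics/g_scene.png

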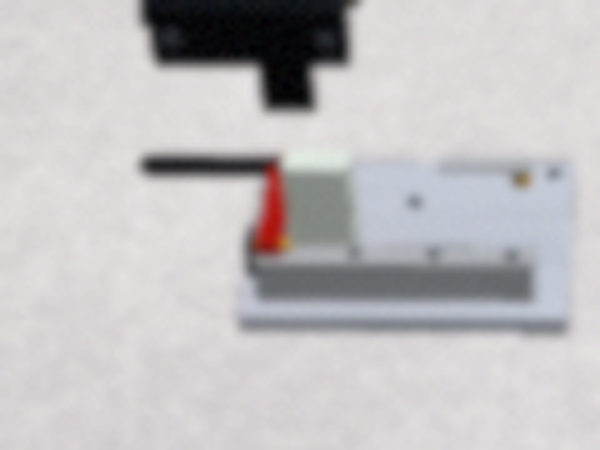

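View pics/g_side.png

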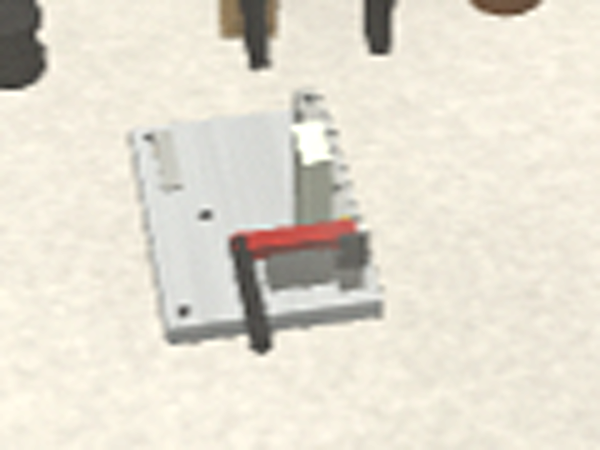

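Block stands at stage (-7.4, 15.1), 0.35° yaw, flush with the fence and up against the stop. Now back to the rod.

```bash
python3 - <<'E'
from h import *
print(inc(sw(-44.5,-52,110),TH),inc(sw(-44.5,-52,5),TH))
E
```

```text
(array([-41.2,  65.5,   6.7]), array([-0.11, -0.06,  0.07])) (array([-41.3,  65.7, 111.7]), array([-0.11, -0.06,  0.07]))
```

{"api": "apply_moves", "payload": {"increments": [{"grip":120,"xyz":[-15,30,0],"rotation":[0,0,0]},{"grip":120,"xyz":[-35,60,0],"rotation":[-0.1,0,0]},{"grip":120,"xyz":[-41.2,65.7,5],"rotation":[-0.1,0,0]},{"grip":120,"xyz":[-41.2,65.7,35],"rotation":[-0.1,0,0]},{"grip":120,"xyz":[-41.2,65.7,50],"rotation":[-0.1,0,0]}]}}

```text
time: 19.7
ee_pos: [0.4935, -0.1829, 0.0647]
eef_rot: [1.0, -0.016, -0.001, -0.0]
ft_force: [0.6, 0.6, -0.2]
width: 0.0461
```

```bash
python3 - <<'E'
from h import *
c=cam('wrist'); save(c,'w_s'); s=r.read_state()
print(ws(s['ee_pos']),inc(sw(-44.5,-52,5),TH),s['width'])
E
```

```text
[-46.04074344 -51.00078098  63.48981153] (array([ 1.7,  1. , 58.5]), array([-0.04,  0.17,  0.12])) 0.04572121525417136
```

View pics/w_s.png

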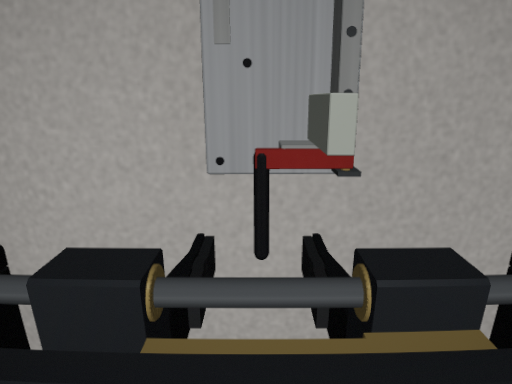

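{"api": "apply_moves", "payload": {"increments": [{"grip":120,"xyz":[1.6,1,20],"rotation":[0,0.1,0.1]},{"grip":120,"xyz":[1.6,1,45],"rotation":[0,0.1,0.1]},{"grip":160,"xyz":[1.6,1,58],"rotation":[0,0.1,0.1]},{"grip":190,"xyz":[1.6,1,58],"rotation":[0,0.1,0.1]},{"grip":220,"xyz":[1.6,1,58],"rotation":[0,0.1,0.1]}], "squeeze": 8}}

```text
time: 20.38
ee_pos: [0.4949, -0.1839, 0.0063]
eef_rot: [1.0, -0.017, -0.0, -0.0]
ft_force: [0.6, 0.2, 0.3]
width: 0.024
```

{"api": "apply_moves", "payload": {"increments": [{"grip":255,"xyz":[0,0,0],"rotation":[0,0,0]},{"grip":255,"xyz":[0,0,0],"rotation":[0,0,0]},{"grip":255,"xyz":[0,0,0],"rotation":[0,0,0]}], "squeeze": 8}}

```text
time: 20.75
ee_pos: [0.4956, -0.1839, 0.0068]
eef_rot: [1.0, -0.017, 0.001, -0.0]
ft_force: [1.5, -1.0, 1.0]
width: 0.0098
```

```bash
python3 - <<'E'
from h import *
c=cam('wrist'); save(c,'w_t'); s=r.read_state()
print(ws(s['ee_pos']),s['width'],s['ft_force'])
for q in np.linspace(0,1.75,11)[1:]:
    print(round(q,2),np.round([-52*(np.cos(q)-1),0,-52*(np.sin(q))],1))
E
```

```text
[-43.29644063 -52.13418355   6.73470797] 0.00968708935047361 [ 2.93433457 -0.29297323  1.14828995]
0.18 [ 0.8  0.  -9.1]
0.35 [  3.2   0.  -17.8]
0.52 [  7.    0.  -26.1]
0.7 [ 12.2   0.  -33.5]
0.88 [ 18.7   0.  -39.9]
1.05 [ 26.1   0.  -45.1]
1.22 [ 34.4   0.  -48.9]
1.4 [ 43.2   0.  -51.2]
1.58 [ 52.2   0.  -52. ]
1.75 [ 61.3   0.  -51.2]
```

View pics/w_t.png

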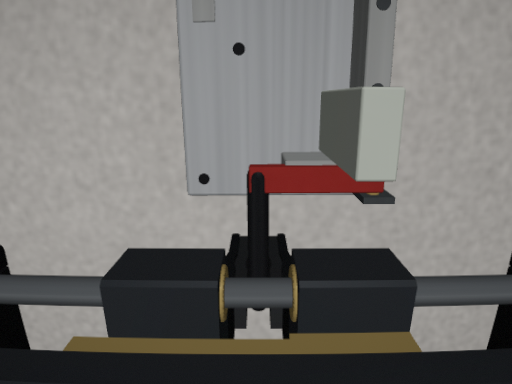

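{"api": "apply_moves", "payload": {"increments": [{"grip":255,"xyz":[0.2,0,-4.5],"rotation":[0,0,0]},{"grip":255,"xyz":[0.8,0,-9.1],"rotation":[0,0,0]},{"grip":255,"xyz":[3.2,0,-17.8],"rotation":[0,0,0]},{"grip":255,"xyz":[7,0,-26.1],"rotation":[0,0,0]},{"grip":255,"xyz":[12.2,0,-33.5],"rotation":[0,0,0]}]}}

```text
time: 21.42
ee_pos: [0.5059, -0.1844, 0.0404]
eef_rot: [1.0, -0.017, -0.001, -0.001]
ft_force: [-9.6, 1.2, 3.9]
width: 0.0097
```

```bash
python3 - <<'E'
from h import *
c=cam('wrist'); save(c,'w_u'); s=r.read_state()
print(ws(s['ee_pos']),s['width'],s['ft_force'])
E
```

```text
[-32.19430193 -52.37933605  41.35335052] 0.010006255241495855 [-11.00021036   1.49605213   8.68099566]
```

View pics/w_u.png

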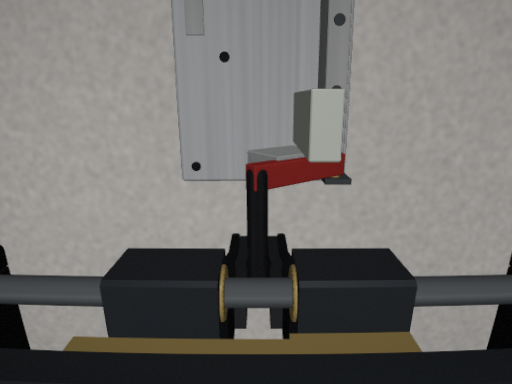

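{"api": "apply_moves", "payload": {"increments": [{"grip":255,"xyz":[5.1,0,-5.2],"rotation":[0,0,0]},{"grip":255,"xyz":[13.5,0,-11.3],"rotation":[0,0,0]},{"grip":255,"xyz":[21.5,0,-15],"rotation":[0,0,0]},{"grip":255,"xyz":[30.6,0,-17.4],"rotation":[0,0,0]},{"grip":255,"xyz":[36,0,-18],"rotation":[0,0,0]}]}}

```text
time: 22.1
ee_pos: [0.5435, -0.1859, 0.0598]
eef_rot: [1.0, -0.017, -0.001, -0.0]
ft_force: [-3.4, 0.6, 3.5]
width: 0.0096
```

```bash
python3 - <<'E'
from h import *
c=cam('wrist'); save(c,'w_v'); s=r.read_state()
print(ws(s['ee_pos']),s['width'],s['ft_force'])
E
```

```text
[  5.16272805 -52.4608237   59.76205399] 0.009565618409738375 [ 0.2047817  -0.44239437  3.6939348 ]
```

View pics/w_v.png

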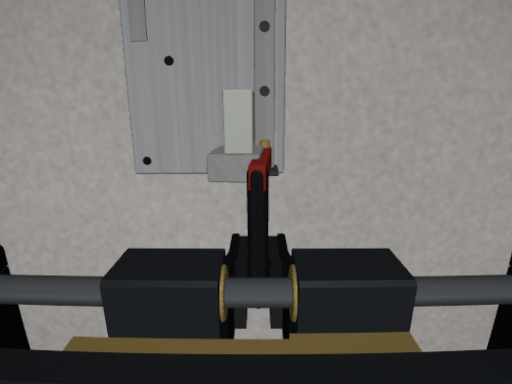

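{"api": "apply_moves", "payload": {"increments": [{"grip":255,"xyz":[3,0,0],"rotation":[0,0,0]},{"grip":255,"xyz":[6,0,0],"rotation":[0,0,0]},{"grip":255,"xyz":[7,0,0.2],"rotation":[0,0,0]}]}}

```text
time: 22.52
ee_pos: [0.551, -0.1861, 0.0594]
eef_rot: [1.0, -0.017, -0.001, -0.0]
ft_force: [-2.0, -0.5, 2.8]
width: 0.0101
```

{"api": "apply_moves", "payload": {"increments": [{"grip":200,"xyz":[0,0,0],"rotation":[0,0,0]},{"grip":150,"xyz":[0,0,0],"rotation":[0,0,0]},{"grip":120,"xyz":[0,0,0],"rotation":[0,0,0]},{"grip":100,"xyz":[0,0,0],"rotation":[0,0,0]},{"grip":90,"xyz":[0,0,-10],"rotation":[0,0,0]}]}}

```text
time: 23.15
ee_pos: [0.5505, -0.186, 0.0692]
eef_rot: [1.0, -0.017, -0.001, -0.0]
ft_force: [-0.5, 0.0, 0.4]
width: 0.0506
```

{"api": "apply_moves", "payload": {"increments": [{"grip":90,"xyz":[0,0,-40],"rotation":[0,0,0]},{"grip":90,"xyz":[0,0,-90],"rotation":[0,0,0]},{"grip":90,"xyz":[0,5,-140],"rotation":[0,0,0]},{"grip":90,"xyz":[0,10,-150],"rotation":[0,0,0]},{"grip":90,"xyz":[0,10,-150],"rotation":[0,0,0]}]}}

```text
time: 23.78
ee_pos: [0.5506, -0.1966, 0.2197]
eef_rot: [1.0, -0.017, -0.001, -0.0]
ft_force: [0.4, -0.1, -0.1]
width: 0.0565
```

```bash
python3 - <<'E'
from h import *
c=cam('wrist'); c=cam('wrist'); save(c,'w_w'); s=r.read_state()
print(s['time'],ws(s['ee_pos']),s['ft_force'])
P=cloud(c); S=np.array([ws(p) for p in P.reshape(-1,3)]).reshape(P.shape)
m=(S[...,2]>84)&(S[...,2]<93)&(S[...,0]<-0)&(S[...,0]>-20)&(abs(S[...,1]-17)<25)
print(m.sum(),cv2.minAreaRect(S[m][:,:2].astype(np.float32)),S[m][:,2].mean())
m=(S[...,2]>93)&(S[...,2]<112)&(S[...,1]>-70)&(S[...,1]<-25)&(abs(S[...,0])<40); print('rod',S[m].mean(0))
for n in ('scene','side'):
    k=cam(n); save(k,n+'_w'); u,v=proj(k,sw(-10,5,40))[0].astype(int); a=k['img'][max(v-45,0):v+45,u-60:u+60]
    cv2.imwrite(f'pics/h_{n}.png',np.clip(1.6*cv2.resize(a,None,fx=5,fy=5,interpolation=cv2.INTER_CUBIC),0,255).astype(np.uint8))
    P=cloud(k); mm=(P[...,2]>0.010)&(P[...,0]>.35)&(P[...,0]<.8)&(abs(P[...,1])<.4)
    nn,l,st,_=cv2.connectedComponentsWithStats(mm.astype(np.uint8))
    for i in range(1,nn):
        if st[i,4]>15:
            q=P[l==i]; print(n,st[i],q.min(0).round(3),q.max(0).round(3))
E
```

```text
23.875 [ 11.44455334 -62.02321855 217.90049932] [-0.48303271  0.16903449 -0.42339981]
657 ((-7.771347999572754, 10.971389770507812), (37.51335906982422, 15.825177192687988), 89.25713348388672) 87.88336828441456
rod [  9.49057126 -46.70113342 103.5159246 ]
scene [ 102    0   77  158 7184] [ 0.459 -0.239  0.242] [ 0.649 -0.153  0.538]
scene [111 172  22  27 127] [ 0.35  -0.366  0.01 ] [ 0.441 -0.331  0.024]
scene [283 175  16  19 240] [0.389 0.059 0.01 ] [0.43  0.097 0.041]
scene [355 179  21  15 235] [0.381 0.24  0.01 ] [0.432 0.291 0.018]
scene [ 162  198   95   38 2310] [ 0.463 -0.208  0.01 ] [ 0.569 -0.007  0.106]
scene [377 206  25  29 564] [0.542 0.267 0.01 ] [0.578 0.317 0.079]
scene [292 213  24  21 411] [0.527 0.074 0.01 ] [0.57  0.128 0.043]
scene [366 238  21  63 899] [0.59  0.222 0.01 ] [0.752 0.273 0.023]
scene [290 250  24  38 772] [0.673 0.062 0.01 ] [0.718 0.109 0.076]
side [ 226    0  109  177 9820] [ 0.455 -0.257  0.01 ] [0.713 0.273 0.572]
side [188 144  17  11 142] [0.377 0.237 0.01 ] [0.427 0.29  0.02 ]
side [246 161  12  19 221] [0.526 0.071 0.01 ] [0.565 0.127 0.044]
side [195 173  16  18 221] [0.386 0.054 0.01 ] [0.427 0.097 0.043]
side [ 228  192   54   52 1941] [ 0.458 -0.211  0.01 ] [ 0.566 -0.005  0.107]
side [196 313  47  12 240] [ 0.35  -0.368  0.01 ] [ 0.439 -0.341  0.027]
```

View pics/w_w.png

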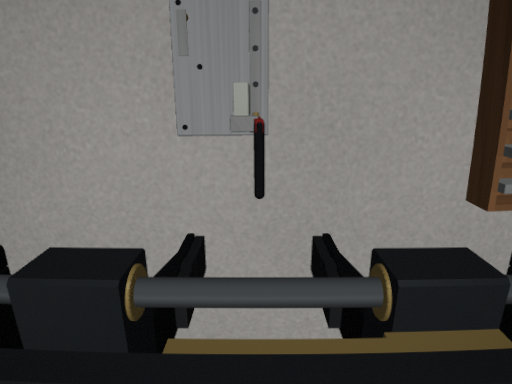

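View pics/h_scene.png

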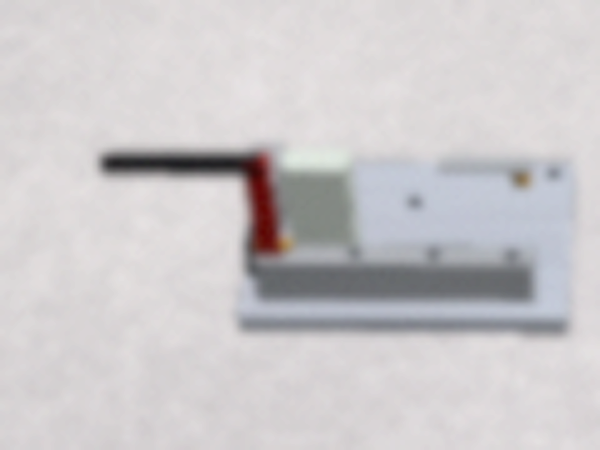

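View pics/h_side.png

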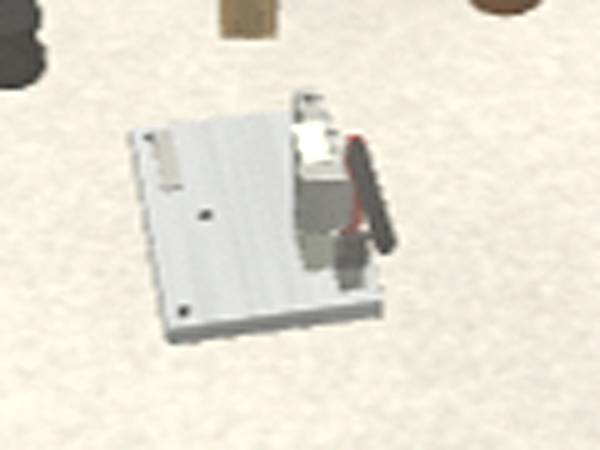

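```bash
python3 - <<'E'
from h import *
c=cam('wrist'); P=cloud(c); S=np.array([ws(p) for p in P.reshape(-1,3)]).reshape(P.shape)
m=(S[...,2]>84)&(S[...,2]<93)&(S[...,0]<1)&(S[...,0]>-20)&(abs(S[...,1]-17)<25)
g=c['img'].min(2); print(np.percentile(g[m],[5,25,50,75,95]))
mm=m&(g>np.percentile(g[m],75)-20)
print(mm.sum(),cv2.minAreaRect(S[mm][:,:2].astype(np.float32)))
ys,xs=np.where(m); print(xs.min(),xs.max(),ys.min(),ys.max())
for v in range(ys.min(),ys.max()+1,2): k=m[v]; print(v,k.sum(),int(g[v][k].mean()),S[v][k].mean(0).round(1))
E
```

```text
[103. 115. 138. 139. 140.]
458 ((-7.00956916809082, 15.06144905090332), (28.523887634277344, 12.649669647216797), 88.91621398925781)
231 249 83 125
83 15 145 [-6.7 29.2 87.3]
85 15 136 [-6.7 27.4 87.6]
87 15 136 [-6.7 25.7 87.5]
89 15 136 [-6.7 23.9 88.1]
91 15 136 [-6.7 22.2 88. ]
93 15 136 [-6.8 20.5 87.8]
95 16 131 [-6.3 18.7 87.5]
97 15 131 [-6.6 16.9 87.4]
99 16 131 [-6.4 15.2 87.9]
101 16 131 [-6.4 13.4 87.8]
103 16 131 [-6.4 11.6 87.5]
105 15 131 [-6.6  9.9 88.2]
107 16 131 [-6.5  8.1 87.7]
109 16 131 [-6.5  6.3 87.8]
111 16 131 [-6.5  4.5 88. ]
113 16 131 [-6.5  2.7 87.7]
115 16 127 [-6.5  0.9 87.9]
117 18 102 [-7.5 -0.9 88. ]
119 19 114 [-7.9 -2.6 88.7]
121 19 114 [-7.9 -4.4 88.8]
123 19 113 [-8.  -6.3 88.4]
125 1 112 [-12.5  -7.9  90.7]
```

```bash
python3 - <<'E'
from bench import r
print(r.close_job())
E
```

```text
the job is handed in; nothing more can be done
None
```

I flipped the stop down onto its limit and drew the white block straight up out of its stand. The block then went onto the plate, against the fence and the stop, and I flipped the stop up again. The job was handed in at about 24 s on the robot's clock, with the gripper open and well clear of everything.

**Last checks**
- **Block:** it stands at about stage (-7.0, 15.1) mm against a target of (-7, 15), with its top at 88 mm. Its yaw is within about 1°.
- **Contact:** I felt fence, stop and plate contact just before letting go. After release I could judge it only from the pictures, which show the block flush with the fence. I couldn't measure any remaining gap to the stop to better than about 1 mm.
- **Stop:** the rod puts it at about 1.64 rad, just past upright.
- **Other things:** the white stand, jar, loupe, disc and screwdriver stayed put within camera noise (2–3 mm). The steel block and brush were checked in the scene view only, because the gripper hid them from the side camera. The steel block's nearest edge read 3 mm different there, which I took for noise.

**What disagreed or went wrong**
- **Fingertip position:** the cameras put the fingertips about 24 mm behind the reported TCP, not 8 mm ahead as the text says. Because of this my first try at the rod closed in the air just above it. I corrected for the offset from then on.
- **Flip up:** about halfway up, the arm pushed on the rod with up to 14 N because my arc was about 1 mm off. I corrected the arc, and the block's position read the same afterwards.

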